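# Reload the bench carton stapler

### The job

The bench stapler that closes the cake cartons is empty and its top rail stands open: load the copper strip of staples, legs down, by pushing its end against the sprung follower and sliding it back over the nose along the channel until it drops flat to the channel floor behind the nose wall, and let go of it there so that the spring holds it. Then fold the top rail down over it and press until the front catch snaps over and keeps the rail fully shut. Feel your way and force neither the strip nor the stapler (a few newtons to some 15 N do all of it), and leave the other things on the worktop where they are.

Things in the scene. Friction and masses are not known exactly. Their poses are not given: they have to be found in the camera images.
- stapler: Dark grey mounting plate of the bench carton stapler, fixed, 240 x 90 mm. Origin: under its centre line, 65 mm from its front end; x towards the nose, z up; all mm below are in this frame. The stapler itself (anvil, channel, follower, top rail and catch in one) is clamped in slots on this plate, 0 to 30 mm farther back (towards -x) than said below: this shift is not measured, feel or see it. y and z are true.
- nose_mark (a point): Point at x 50, y 0, z 62 (same axes as the plate; it stays with the plate): the channel's front end on its floor, if there were no shift. Channel: open top, floor z 62, 34 mm wide, low side walls 3 mm thick with top z 67. Nose wall: x 50 to 58, top z 70; the strip passes over it. Catch: small sprung bolt, x 72 to 85, top z 67. In front of the open rail only the follower stands above z 70.
- follower_mark (a point): Point at x 42, y 0, z 72 (stays with the plate): front face of the follower in the empty channel, if there were no shift. A dark block 30 mm wide, z 62 to 80, sprung to the nose. It can be pushed back 75 mm to a hard stop, its face then 83 mm behind the nose wall: 3 N at first, 7 N at the stop. So the 80 mm strip drops in only within 3 mm of the stop; let go, it is slid up to the nose wall.
- hinge_mark (a point): Point at x -80, y 0, z 76 (stays with the plate): middle of the top rail's hinge line (along y), if there were no shift. Shut, the rail's 48 mm wide top plate lies at z 83 to 86 from x -76 to 66; flanges at its sides hang to z 71, and a nose plate at x 64 to 67 to z 56.
- pad_mark (a point): Point at x 46, y 0, z 94 (stays with the plate): place to press on the top of the rail's black palm pad (x 2 to 58, 40 mm wide) when the rail is shut, if there were no shift. Over its last 8 mm at the nose the rail is held up by the catch; about 10 N here snap it over, then the rail is on its stop. It does not come open by itself.
- staple_strip: Loose copper-coloured strip of glued carton staples, 80 mm long (its x), 30 mm wide (y), 16 mm high (z); an upside-down U with 3 mm top and 2.5 mm legs, lying legs down. Origin: centre of its underside. Both ends are alike. 100 to 160 g.
- rail (a joint): Opening angle of the stapler's top rail about its rear hinge, rad: 0 is shut, 1.57 stands straight up, more leans back. It opens up and backwards away from the nose. A stiff hinge: it stays where it is left (1 to 3 N at its front end move it).
- tape_roll: Bystander: roll of brown tape lying flat, 98 mm across, 25 mm high. Origin: centre of its underside.
- timer: Bystander: red and white kitchen timer, 62 mm across, 45 mm high. Origin: centre of its underside.
- jar_pink: Bystander: glass jar with pink contents and green lid, 60 mm across, 85 mm high. Origin: centre of its underside.
Not all that is in view belongs to the job. Leave any blue or pink look-alike of the staple_strip alone.

How it is judged (in metres and radians):
On the way:
1. the strip lies flat on the channel floor behind the nose wall, let go, while the top rail is still open (z of staple_strip in the frame of stapler between 0.06 and 0.0645 m and y of staple_strip in the frame of stapler between -0.004 and 0.004 m and x of staple_strip in the frame of stapler between -0.024 and 0.014 m and angle between staple_strip's own z axis and vertical below 0.06 rad and angle between the x axis of staple_strip and the x axis of stapler, either way round below 0.06 rad and contact force between the fingers and staple_strip below 0.1 N and value of joint rail above 0.5 rad), for 0.3 s.
At the end, for the whole second after the job is handed in: the strip rests untouched, legs down, on the channel floor: underside at z 60 to 64.5 mm, within 4 mm of the channel's centre line, in line and level within 0.06 rad, its middle at x -24 to 14 mm of the stapler's frame; the top rail is caught shut (under 0.03 rad) (z of staple_strip in the frame of stapler between 0.06 and 0.0645 m and y of staple_strip in the frame of stapler between -0.004 and 0.004 m and x of staple_strip in the frame of stapler between -0.024 and 0.014 m and angle between staple_strip's own z axis and vertical below 0.06 rad and angle between the x axis of staple_strip and the x axis of stapler, either way round below 0.06 rad and contact force between the fingers and staple_strip below 0.1 N and value of joint rail below 0.03 rad and linear speed of staple_strip below 0.01 m/s).
It fails at once if the strip is forced against the stapler with more than 30 N (contact force between staple_strip and stapler above 30 N).
It fails at once if the robot presses on the stapler with more than 40 N (contact force between any of the fingers, the arm and stapler above 40 N).
It fails at once if the tape, timer or jar is shifted by more than 30 mm (distance of any of tape_roll, timer, jar_pink from where it was at the start of the episode above 0.03 m).
It also fails if it takes over 70 s, if anything falls off the work surface, if the arm or the gripper's body presses on something with over 40 N, if the wrist force passes 120 N, or if a joint passes its speed limit or range.

### The arm

A 6-joint arm with a two-finger parallel gripper is mounted at the origin on a cart in front of the work surface, level with it; the furniture and walls round the work are solid. World frame = base frame: x ahead of the robot, y to its left, z up, the work surface at z = 0. Lengths are in mm, angles in degrees, forces in N, time in s.
With the tool pointing down it reaches from about 250 to 775 mm from the base axis. Payload 4 kg.
Tool frame: the origin (TCP) lies between the finger pads; the fingertips stand 14 mm ahead of it and the grasp point (between the pads) lies 5 mm behind it; z points along the fingers, y is the direction in which the jaws open and shut (so a half turn about z gives the same grasp; the last joint's range is limited). The gripper opens to 85 mm and grips with 20 to 120 N. Pads are 22 mm wide; open, the fingers measure 114 mm over their backs; the gripper's body (76 mm by 85 mm) begins 54 mm behind the grasp point. The pads swing forward as they close: fully open they stand 13 mm farther back than shut.
Start: joints at [66.801, 4.996, 78.535, -0, 96.463, -5.907], TCP at [163.49, 525.155, 245.341] pointing down, gripper open.
Joint ranges: [-177.83, 177.83], [-43.37, 116.18], [15.69, 146.23], [-61.86, 241.86], [9.47, 152.12], [-147.06, 147.06]. Speed limits (degrees/s): [159.86, 159.86, 180, 180, 180, 180].

### API

Orientations are given as [roll, pitch, yaw] about the fixed x, y, z axes, in that order (R = Rz(yaw) Ry(pitch) Rx(roll)).
In Python, from station import * gives the robot as it stands.
- The arm moves only by the shell command python3 -m pendant 'ROWS'. ROWS is JSON, a list of rows, each an object of numbers: "ax", "ay", "az": the turn, a rotation vector about the tool's x, y, z in degrees; "tx", "ty", "tz": the shift along the tool's x, y, z in cm; "fingers": the closure in counts, from 0 (fully open) to 255 (shut). In form: [{"ax": .., "ay": .., "az": .., "tx": .., "ty": .., "tz": .., "fingers": ..}, ...]. A call has 1 to 10 rows; each row shifts and turns the commanded pose from where the row before left it, along the tool's axes as they then stand; what a row does not reach is not made up. A row lasts 1/8 s, in which the tool goes at most 62.5 mm and 10.7 degrees, less where a joint would pass 70% of its speed; a pose out of reach is approached as far as the arm can. A call with a gripper value outside its range is refused whole. The fingers move at their own pace and stop on an object; the grip force is fixed at half the most. Time passes only in rows, so rows that do not move let the fingers close. It gives the time, the measured TCP pose, the force and the opening at its end, in the units of the state.
- state(): the state, without advancing time (a new reading comes with each control period).
- camera(name): name is "scene" or "top"; returns (picture, depth): 400x640x3 uint8, blue, green, red; 400x640 float32, mm along the optical axis (not along the pixel's ray), 0 where there is no reading.
- camera_params(name): a dict with "fovy" (degrees; the focal length in pixels is half the picture's height over the tangent of half this angle, whatever the lens; pixels are square), "cx", "cy" (the principal point, pixels), "distortion" ([k1, k2, p1, p2, k3] as OpenCV has them; the pictures are not rectified), "extrinsics" (4x4, takes a point from world to camera coordinates). Camera axes: x right, y up, looking along -z (the intrinsics and any distortion apply to the point x, -y, -z); pixel columns grow to the right and rows downward; lengths in mm; the calibration is good to about 2 mm. A picture is of the moment at which its call begins. camera_params takes no time and is no camera call.
- job_done(): hands the job in, once; it reports no verdict.
The state is a dict: "time_s": time; "joint_positions": joint angles; "qd": joint speeds; "tau": joint torques, N m; "tcp_pos": TCP position; "tcp_rot": TCP orientation; "ft_force": force on the tool from outside, world axes, zero at the start; "moment": the same for the moment, N m; "width": opening from 0.0 (shut) to 1.0 (fully open).
Only numpy, scipy, OpenCV 4.12 (cv2) and the standard library are available. Lean on these libraries where they do the work, as an engineer would, in place of code of your own. Each camera call takes 0.05 s, during which the arm holds its last target.

## Working session

There is one attempt and no reset: what is moved stays moved. The work goes in short steps, Python scripts to look and compute and a shell command to move; the robot and the scene stay as the last step left them, time stands still between calls to the robot, and variables do not carry over. Pictures are saved under pics/ and viewed, and the job is handed in when it is done.

```bash
ls; mkdir -p pics; python3 - <<'E'
from station import *
import cv2
print(state())
for n in("scene","top"):
    p,d=camera(n); cv2.imwrite(f"pics/{n}0.png",p); import numpy as np; np.save(f"pics/{n}0.npy",d)
    print(n,camera_params(n))
E
```

```text
pics
{'time_s': 0.0, 'joint_positions': array([ 6.68022726e+01,  5.04178477e+00,  7.86265962e+01, -1.20713336e-03,
        9.64612799e+01, -5.90757851e+00]), 'qd': array([-0.02488194,  0.02945163,  0.0675651 ,  0.05236033,  0.13204418,
       -0.06073099]), 'tau': array([ 3.81882373e-04, -3.51863158e+01, -3.13275111e+01,  2.61427743e-05,
        1.05882480e-02, -7.11400986e-06]), 'tcp_pos': array([163.29571956, 524.71198368, 244.0971548 ]), 'tcp_rot': array([-1.79870904e+02, -1.21518200e-02,  1.62709703e+02]), 'ft_force': array([-0.46071367, -0.12056608, -0.411773  ]), 'moment': array([-0.02638188,  0.08999321,  0.03001254]), 'width': 0.9973606332535037}
scene {'fovy': 55.170112734140055, 'cx': 320.43826339496843, 'cy': 205.9217480672055, 'distortion': array([-0.05880658,  0.        ,  0.        ,  0.        ,  0.        ]), 'extrinsics': array([[-4.50164219e-01, -8.92929076e-01, -5.46273837e-03,
         2.14652176e+02],
       [ 3.71703357e-01, -1.92947184e-01,  9.08079291e-01,
        -2.47003679e+02],
       [-8.11904422e-01,  4.06754287e-01,  4.18762654e-01,
        -1.28905638e+03],
       [ 0.00000000e+00,  0.00000000e+00,  0.00000000e+00,
         1.00000000e+00]])}
top {'fovy': 57.33996938967919, 'cx': 320.1114523531381, 'cy': 199.37132335215335, 'distortion': array([0.00834338, 0.        , 0.        , 0.        , 0.        ]), 'extrinsics': array([[-2.55777594e-02, -9.99632135e-01, -9.02063885e-03,
         5.22508986e+01],
       [ 9.98056382e-01, -2.60483067e-02,  5.66122235e-02,
        -4.19804079e+02],
       [-5.68263702e-02, -7.55509234e-03,  9.98355490e-01,
        -1.18375717e+03],
       [ 0.00000000e+00,  0.00000000e+00,  0.00000000e+00,
         1.00000000e+00]])}
```

View pics/scene0.png

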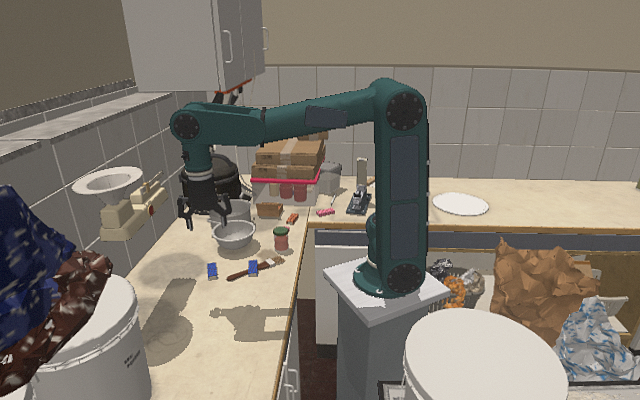

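View pics/top0.png

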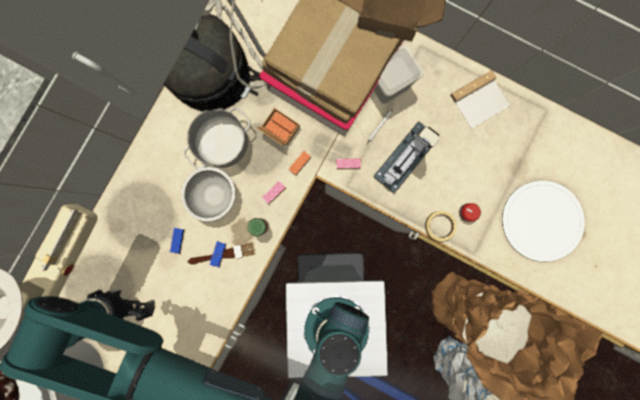

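```bash
cat > h.py <<'E'
from station import *
import numpy as np, cv2
def K(n,shape=(400,640)):
    c=camera_params(n); f=200/np.tan(np.radians(c["fovy"]/2))
    return np.array([[f,0,c["cx"]],[0,f,c["cy"]],[0,0,1]]),np.array(c["distortion"]),np.array(c["extrinsics"])
def w2p(n,P):
    k,D,E=K(n); P=np.atleast_2d(P).astype(float)
    C=P@E[:3,:3].T+E[:3,3]; C=C*[1,-1,-1]
    return cv2.projectPoints(C,np.zeros(3),np.zeros(3),k,D)[0][:,0]
def cloud(n,d):
    k,D,E=K(n); v,u=np.mgrid[0:400,0:640]
    q=cv2.undistortPoints(np.stack([u,v],-1).reshape(-1,1,2).astype(float),k,D)[:,0]
    z=d.reshape(-1,1)
    C=np.hstack([q[:,:1]*z,-q[:,1:]*z,-z])
    return ((C-E[:3,3])@E[:3,:3]).reshape(400,640,3)
def ray(n,uv,z):
    "pixel -> world on plane z"
    k,D,E=K(n); q=cv2.undistortPoints(np.array(uv,float).reshape(-1,1,2),k,D)[:,0]
    dr=np.c_[q[:,0],-q[:,1],-np.ones(len(q))]@E[:3,:3]; o=-E[:3,3]@E[:3,:3]
    return o+dr*((np.reshape(z,(-1,1))-o[2])/dr[:,2:])
def crop(img,u0,v0,u1,v1,s,fn):
    cv2.imwrite(fn,cv2.resize(img[v0:v1,u0:u1],None,fx=s,fy=s,interpolation=cv2.INTER_CUBIC))
E
python3 - <<'E'
from h import *
p=cv2.imread("pics/top0.png"); crop(p,250,90,370,210,5,"pics/c1.png"); crop(p,360,100,460,200,6,"pics/c2.png")
s=cv2.imread("pics/scene0.png"); crop(s,240,140,400,260,5,"pics/c3.png")
X=cloud("top",np.load("pics/top0.npy"))
for u,v in[(300,162),(275,193),(348,163),(281,126),(178,240),(330,195),(425,140),(405,155),(390,180),(470,212),(440,228),(257,227)]:print((u,v),X[v,u].round(1))
E
```

```text
(300, 162) [545.1 104.1  16.6]
(275, 193) [445.3 187.8  18. ]
(348, 163) [537.8 -53.   15.4]
(281, 126) [668.9 165.1   6.9]
(178, 240) [300.8 506.1  15.3]
(330, 195) [ 482.8   -5.3 -695.7]
(425, 140) [ 562.6 -248.2  223. ]
(405, 155) [ 550.6 -229.    64.5]
(390, 180) [ 472.4 -178.2   70.1]
(470, 212) [ 366.9 -430.7   45.7]
(440, 228) [ 317.5 -348.9   -0.7]
(257, 227) [337.3 235.7  87.5]
```

View pics/c1.png

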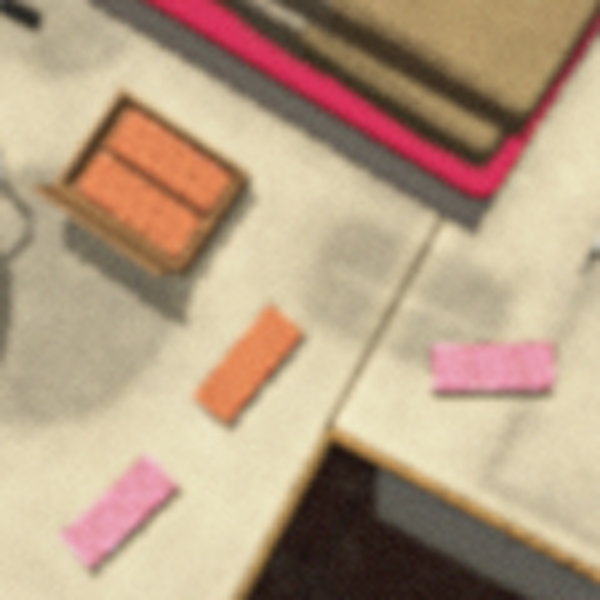

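View pics/c2.png

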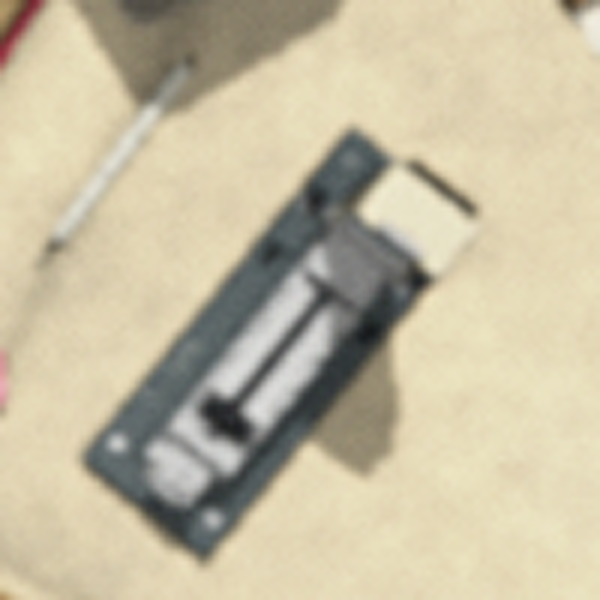

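View pics/c3.png

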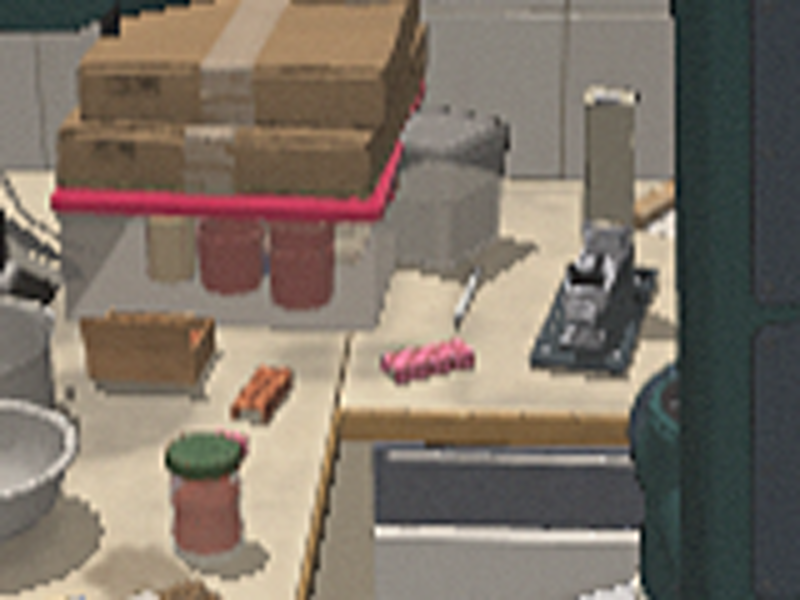

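```bash
python3 - <<'E'
from h import *
p=cv2.imread("pics/top0.png");X=cloud("top",np.load("pics/top0.npy"))
hsv=cv2.cvtColor(p,cv2.COLOR_BGR2HSV)
m=np.zeros((400,640),np.uint8);m[145:180,285:315]=1
m&=((hsv[...,1]>130)&(X[...,2]>8)).astype(np.uint8)
P=X[m>0];print(len(P),P[:,2].mean())
r=cv2.minAreaRect(P[:,:2].astype(np.float32));print("strip",r,P.mean(0))
# via pixels
c=np.argwhere(m>0)[:,::-1]
print("ray rect",cv2.minAreaRect(ray("top",c,np.full(len(c),16.))[:,:2].astype(np.float32)))
np.set_printoptions(linewidth=250)
print("table z around", X[150,350,2],X[190,365,2],X[110,460,2])
for v in range(118,198,4): print(v,X[v,370:434:2,2].round().astype(int))
E
```

```text
195 16.418204268228322
strip ((543.3639526367188, 106.12440490722656), (28.902963638305664, 75.32398986816406), 48.9550666809082) [543.39143352 106.1408922   16.41820427]
ray rect ((543.3610229492188, 106.06024169921875), (28.252952575683594, 75.25567626953125), 48.216190338134766)
table z around -0.18823450896868585 0.19471364874736577 1.7726150154994202
118 [-3  2  5 -1 -2 -1  2  4 11 -1  2  1 -3 -3  3  1  1  0  6 -2 -2  1  4 -5  2 -1 -4 -4  1 -3 -2  2]
122 [-2  1 -2  4  0  0  4 10  1  0  4  3 -4 -1 -2 -4  2  2  3 -3  1  0  3 -1 13 14  3  2  1 -1  0  0]
126 [-2  0 -1  0  5  8  2  1  8  3  0 -1  5  1 -2  2  1 -4  3 -3 -3 -3  9 19 13 12 14 11  1  1 -3  4]
130 [   2    4    0    6    4    0 1206    0    0    1    1    0    0    3    3    0   -5    3   -2   -1   -1   20   22   20   20   43  176  222  218  221  221  217]
134 [   0    6    6    2    0   -1    0 1206    2   -2    0    3    3   -1    2    1    0    3    2   16   21   29   30   20  140  217  222  220  221  220  219  224]
138 [  4   7   0   2   3  -2   1  -2   1   2   2  -2   4   0  -4   0  -2  10  23  20  17  18  55  83  81
[... 917 characters left out ...]
-1  0  1 -4 -3  1  0  3]
174 [   1    3    0   16   15   12   14   24   23   58   55   69   68   73   62   62   17   19 1206   17   -2   -7    1    0    5   -1    1   -2   -1    2    3    2]
178 [ 2  0 -1 12 16 13 16 12 64 68 52 58 55 62 66 16 15 13 11  1  0 -3  3  3  2  4 -5 -1  4 -2 -2  4]
182 [ 4  4  0 -3 -1  9 18 16 14 58 66 64 21 15 15 11 12  2 -2  2  4  1  2 -1 -1 -1 -1  3  3 -2  3 -2]
186 [-1  3 -4 -1  2  0  3 -2 13 21 14 15 17 12 17 11  2  1  5 -2  3  1 -1 -4 -2  3  0 -2 -1 -2  0  0]
190 [ 4  3  3 -1  2 -2 -1 -2  0  2  9 11 12 15 -1 -1  1  6 -2  1  2 -3  1  2  4 -2  2  1  0  1  3  0]
194 [ 2  1  2 -3 -2  1  1 -1  1  1  2  3  1  3  2 -2  3 -3  1 -3  2  1  1  0  1  4 -1  1  1 -2  0 -1]
```

```bash
cat > fit.py <<'E'
from h import *
from scipy.optimize import minimize
ds=[];ps=[]
import sys
for i in range(6):
    p,d=camera("top"); ds.append(np.where(d>0,d,np.nan)); ps.append(p.astype(float))
d=np.nan_to_num(np.nanmedian(ds,0)); p=np.mean(ps,0).astype(np.uint8)
np.save("pics/top1.npy",d); cv2.imwrite("pics/top1.png",p)
X=cloud("top",d)
def sd(P,c,L,W):  # soft inside
    a=c[2];R=np.array([[np.cos(a),np.sin(a)],[-np.sin(a),np.cos(a)]])
    q=np.abs((P-c[:2])@R.T)
    return np.maximum(q[:,0]-L/2,q[:,1]-W/2)
def fit(P,lab,c0,L,W,s=1.5):
    f=lambda c:np.mean((1/(1+np.exp(np.clip(sd(P,c,L,W)/s,-50,50)))-lab)**2)
    best=None
    for da in np.radians([-6,-3,0,3,6]):
        r=minimize(f,np.array(c0)+[0,0,da],method="Nelder-Mead",options=dict(xatol=1e-4,fatol=1e-9,maxiter=4000,initial_simplex=np.array(c0)+[0,0,da]+np.array([[0,0,0],[8,0,0],[0,8,0],[0,0,.08]])))
        if best is None or r.fun<best.fun:best=r
    return best
# plate
sub=X[105:205,360:450].reshape(-1,3)
sub=sub[(sub[:,2]>-8)&(sub[:,2]<100)]
lab=(sub[:,2]>7)*1.
r=fit(sub[:,:2],lab,(540,-225,np.radians(236.)),240,90)
print("plate centre",r.x[:2],"yaw",np.degrees(r.x[2]),r.fun)
a=r.x[2];fx=np.array([np.cos(a),np.sin(a)]);org=r.x[:2]+fx*(120-65);print("origin",org)
np.save("stap.npy",[*org,a])
# strip
sub=X[140:185,280:320].reshape(-1,3);hsv=cv2.cvtColor(p,cv2.COLOR_BGR2HSV)[140:185,280:320].reshape(-1,3)
lab=((sub[:,2]>7)&(hsv[:,1]>100))*1.
r2=fit(sub[:,:2],lab,(543.4,106.1,np.radians(-41.5)),80,30)
print("strip",r2.x[:2],np.degrees(r2.x[2]),r2.fun)
# stapler frame points
S=X[105:205,360:450].reshape(-1,3);q=(S[:,:2]-org)@np.array([fx,[-fx[1],fx[0]]]).T
S=np.c_[q,S[:,2]]
print("follower",np.round(S[(abs(S[:,1])<14)&(S[:,2]>74)&(S[:,2]<90)&(S[:,0]>-30)],1))
m=(abs(S[:,1])<8)&(S[:,0]>-110)&(S[:,2]>5)
T=S[m];T=T[np.argsort(T[:,0])]
for t in T[::2]:print(*t.round(1),end=' | ')
E
python3 fit.py
```

```text
plate centre [ 554.82716911 -246.06234309] yaw 319.28386965997953 0.014007692312723504
origin [ 596.51445884 -281.93949284]
strip [544.62395045 106.45311326] -40.87791714340658 0.02991925285215283
follower [[ -1.8  12.5  78.6]
 [ -7.4  13.1  82. ]
 [ -4.9  10.6  80.2]
 [ -2.4   8.1  78.8]
 [ -9.   11.   79.5]
 [ -7.1   8.7  79.6]
 [ -6.2   6.5  82.6]
 [ -3.5   3.9  80.6]
 [ -9.3   6.7  78.9]
 [ -7.9   4.4  80.4]
 [ -6.    2.   80.5]
 [ -4.4  -0.4  81.6]
 [ -1.7  -2.9  79.4]
 [ -9.7   2.3  78.5]
 [ -8.2  -0.   79.9]
 [ -5.9  -2.5  78.8]
 [ -4.1  -4.9  79.2]
 [ -2.1  -7.3  79. ]
 [ -9.5  -2.2  76.3]
 [ -8.4  -4.4  79. ]
 [ -6.8  -6.7  80.1]
 [ -5.3  -9.1  81.2]
 [ -2.3 -11.7  78.2]
 [ -8.8  -8.8  78.5]
 [ -7.7 -11.   81. ]
 [ -5.5 -13.5  80.4]
 [-29.2  10.9  80. ]
 [ -8.8 -13.3  77.1]
 [-29.8   6.6  80.2]
 [-29.8  -8.7  81.6]]
-109.6 5.3 61.2 | -108.3 -1.5 61.9 | -107.2 7.2 61.6 | -106.3 0.6 64.0 | -104.8 -6.3 63.7 | -103.3 2.4 61.9 | -102.0 0.2 64.4 | -101.1 4.5 63.0 | -99.7 -2.4 63.2 | -98.4 6.4 62.2 | -97.2 -0.4 63.2 | -95.5 -7.3 62.2 | -94.4 -3.1 59.9 | -93.4 -5.2 63.6 | -92.2 3.5 
[... 1413 characters left out ...]
3 | -24.5 1.0 222.5 | -23.0 -5.8 62.0 | -22.8 -1.1 222.7 | -22.4 -1.5 61.4 | -21.8 7.5 63.0 | -21.3 -3.1 223.2 | -20.9 -3.8 63.2 | -20.1 4.4 222.5 | -19.8 -5.2 223.6 | -19.2 4.9 60.8 | -18.4 6.2 223.6 | -18.1 -7.3 223.7 | -17.5 0.4 224.5 | -17.3 2.5 61.3 | -16.0 -4.3 61.6 | -15.1 4.5 62.1 | -14.3 -2.2 64.1 | -13.2 7.3 215.6 | -12.9 3.3 213.6 | -12.3 -6.4 214.0 | -11.5 1.3 214.4 | -11.0 5.1 214.3 | -10.6 -0.7 216.4 | -9.7 3.1 215.5 | -9.5 1.8 64.8 | -9.4 -7.3 61.2 | -8.9 6.8 214.4 | -8.6 6.1 63.5 | -8.4 -4.4 79.0 | -8.0 -3.0 214.2 | -7.3 -5.2 62.3 | -6.7 -0.8 62.3 | -6.0 3.6 61.7 | -5.9 -2.5 78.8 | -4.4 -0.4 81.6 | -3.5 3.9 80.6 | -1.7 -2.9 79.4 | 5.4 4.6 61.8 | 7.6 -2.4 59.7 | 8.2 6.6 61.0 |
```

```bash
sed -i 's/(540,-225,np.radians(236.))/(540,-225,np.radians(145.))/; s/^m=(abs.*$/m=(abs(S[:,1])<14)\&(S[:,0]>-120)\&(S[:,2]>5)/; s/^for t in T.*$/for t in T[::2]:\n  if t[0]>10 or t[2]>70: print(*t.round().astype(int),end=" | ")/' fit.py; python3 fit.py
```

```text
plate centre [ 554.75504945 -245.99938345] yaw 139.3027172719239 0.012658872780279813
origin [ 513.05596008 -210.13594879]
strip [544.69116325 106.46933466] -40.704675149707775 0.02936707407728731
follower [[  5.6 -13.2  80.1]
 [ 10.1 -13.7  80.7]
 [  8.  -11.3  80. ]
 [  6.   -8.9  80.1]
 [ 12.6 -11.8  81.2]
 [ 10.2  -9.3  79. ]
 [  8.5  -7.   80.2]
 [  6.5  -4.5  79.8]
 [ 16.6 -12.2  79.6]
 [ 15.1  -9.9  81.5]
 [ 12.8  -7.4  80. ]
 [ 11.2  -5.1  81.4]
 [  8.7  -2.5  78.8]
 [  6.6  -0.1  78.5]
 [  4.7   2.3  78.6]
 [ 16.8  -7.7  78.2]
 [ 15.7  -5.6  81.7]
 [ 13.4  -3.1  80.4]
 [ 11.7  -0.8  81.5]
 [  9.1   1.8  78.7]
 [  7.    4.2  78.2]
 [  5.3   6.6  78.9]
 [ 16.8  -3.2  76.1]
 [ 15.9  -1.2  80.8]
 [ 14.    1.2  80.8]
 [ 12.1   3.6  80.8]
 [  9.8   6.1  79.5]
 [  8.    8.4  80.1]
 [  6.2  10.8  80.9]
 [ 17.2   1.1  75.8]
 [ 16.1   3.3  79.4]
 [ 14.3   5.6  80. ]
 [ 12.1   8.1  79. ]
 [ 10.7  10.3  81.1]
 [  8.9  12.6  82. ]
 [ 16.3   7.7  78. ]
 [ 14.6  10.   79. ]
 [ 12.5  12.4  78.4]
 [ 17.   11.9  79.2]]
-108 3 80 | -107 -8 80 | -107 -4 80 | -105 5 82 | -105 -11 81 | -105 -6 81
[... 1593 characters left out ...]
2 2 71 | 32 -13 70 | 32 11 70 | 33 -11 62 | 33 9 62 | 33 -7 62 | 34 13 64 | 34 2 62 | 35 7 61 | 35 -13 62 | 36 5 57 | 36 9 55 | 37 -2 57 | 38 7 54 | 38 11 55 | 39 -5 55 | 40 4 55 | 40 -13 24 | 41 8 57 | 41 -3 55 | 42 2 57 | 43 -10 57 | 43 -5 55 | 44 -13 20 | 45 -12 56 | 47 7 66 | 48 -8 67 | 48 1 66 | 49 5 69 | 50 -6 68 | 51 -2 68 | 51 12 63 | 52 -9 65 | 52 7 15 | 53 -9 14 | 53 0 67 | 53 0 12 | 53 -4 15 | 54 9 65 | 55 9 15 | 55 -13 62 | 55 -12 16 | 56 -9 62 | 56 -4 60 | 56 11 64 | 56 0 60 | 57 -14 13 | 57 4 61 | 57 11 14 | 58 -9 15 | 58 -5 14 | 58 0 13 | 59 11 56 | 59 4 13 | 60 -12 14 | 60 -9 61 | 60 9 16 | 61 -3 14 | 61 6 13 | 62 -10 15 | 63 -5 15 | 64 -12 14 | 64 8 16 | 65 -3 12 | 66 6 13 |
```

```bash
cat >> h.py <<'E'
from scipy.spatial.transform import Rotation as Ro
def delta(pos,rpy,n=None):
    "tool-axis shift (cm) after first turning, and turn (deg), from present measured pose"
    s=state();R0=Ro.from_euler("xyz",s["tcp_rot"],degrees=True);R1=Ro.from_euler("xyz",rpy,degrees=True)
    print("turn",(R0.inv()*R1).as_rotvec(degrees=True).round(2),"shift after turn cm",(R1.inv().apply(np.array(pos)-s["tcp_pos"])/10).round(2),"before turn",(R0.inv().apply(np.array(pos)-s["tcp_pos"])/10).round(2))
def st():
    s=state();print("t",round(s["time_s"],2),"pos",s["tcp_pos"].round(1),"rot",s["tcp_rot"].round(2),"F",s["ft_force"].round(1),"w",round(s["width"],3),"j",s["joint_positions"].round(0))
    return s
def S2w(P):
    o=np.load("stap.npy");a=o[2];P=np.atleast_2d(P).astype(float)
    return np.c_[P[:,:2]@np.array([[np.cos(a),np.sin(a)],[-np.sin(a),np.cos(a)]])+o[:2],P[:,2]]
def w2S(P):
    o=np.load("stap.npy");a=o[2];P=np.atleast_2d(P).astype(float)
    return np.c_[(P[:,:2]-o[:2])@np.array([[np.cos(a),-np.sin(a)],[np.sin(a),np.cos(a)]]),P[:,2]]
E
python3 - <<'E'
from h import *
X=cloud("top",np.load("pics/top1.npy"))
S=w2S(X[100:210,350:460].reshape(-1,3))
for lo,hi in[(-60,-20),(-20,0),(0,25),(-60,25)]:
    m=(S[:,0]>lo)&(S[:,0]<hi)&(S[:,2]>55)&(S[:,2]<90)&(abs(S[:,1])<30);T=S[m]
    print(lo,hi,m.sum(),"y range",np.percentile(T[:,1],[0,2,50,98,100]).round(1),"mean",T[:,1].mean().round(2))
m=(S[:,0]>-58)&(S[:,0]<15)&(S[:,2]>55)&(S[:,2]<90)&(abs(S[:,1])<30)
T=S[m];b=np.arange(-56,16,6)
e=[(x,T[(T[:,0]>=x)&(T[:,0]<x+6),1].min(),T[(T[:,0]>=x)&(T[:,0]<x+6),1].max()) for x in b[:-1]]
e=np.array(e);print(e.round(1));print("slope deg",np.degrees(np.polyfit(e[:,0],(e[:,1]+e[:,2])/2,1)[0]))
print("heights along path");
for p in np.linspace([163,525],[544,106],12):
    m=np.hypot(X[...,0]-p[0],X[...,1]-p[1])<70
    print(p.round(),X[m][:,2].max().round() if m.any() else None,end=";")
strip=np.array([544.69,106.47]);a=np.radians(139.3)
g=strip+22*np.array([np.cos(a),np.sin(a)]);print("grip xy",g)
delta([*g,120],[180,0,139.3])
E
```

```text
-60 -20 164 y range [-20.2 -19.7  -0.1  18.7  19.3] mean -0.17
-20 0 83 y range [-20.2 -19.6   0.   18.8  19.7] mean -0.1
0 25 95 y range [-20.2 -19.7  -0.8  18.7  19.3] mean -0.94
-60 25 342 y range [-20.2 -19.8  -0.4  18.8  19.7] mean -0.37
[[-56.  -20.2  17.9]
 [-50.  -18.7  19.3]
 [-44.  -19.1  18.8]
 [-38.  -20.   17.9]
 [-32.  -20.2  19.3]
 [-26.  -19.   19.1]
 [-20.  -19.5  18.5]
 [-14.  -19.9  18. ]
 [ -8.  -20.2  19.7]
 [ -2.  -18.7  18.7]
 [  4.  -19.7  18.2]]
slope deg 0.03918242328219175
heights along path
[163. 525.] 600.0;[198. 487.] 600.0;[232. 449.] 600.0;[267. 411.] 19.0;[302. 373.] 73.0;[336. 335.] 74.0;[371. 296.] 88.0;[405. 258.] 88.0;[440. 220.] 20.0;[475. 182.] 20.0;[509. 144.] 20.0;[544. 106.] 19.0;grip xy [528.0110446  120.81616488]
turn [ 1.000e-02 -0.000e+00  2.341e+01] shift after turn cm [-54.    -6.89  12.54] before turn [-46.82 -27.77  12.53]
```

```bash
python3 -m pendant '[{"az":7.8},{"az":7.8},{"az":7.8},{"tx":-6},{"tx":-6,"ty":-1},{"tx":-6,"ty":-1},{"tx":-6,"ty":-1},{"tx":-6,"ty":-1},{"tx":-6,"ty":-1},{"tx":-6,"ty":-1}]'; python3 -m pendant '[{"tx":-6,"ty":-0.5},{"tx":-5,"tz":3},{"tx":-1,"tz":4},{"tz":4}, {},{}]'; python3 -c "
from h import *
st();delta([528,120.8,60],[180,0,139.3])
p,d=camera('top');cv2.imwrite('pics/t2.png',p);crop(p,220,100,380,260,4,'pics/t2c.png')"
```

```text
t 0.7 pos [163.5 525.2 245.4] rot [179.99   0.   162.71] F [-0.9 -0.1 -0.1] w 0.997 j [67.  5. 79. -0. 96. -6.]
turn [ 1.000e-02 -0.000e+00  2.341e+01] shift after turn cm [-54.    -6.89  18.54] before turn [-46.82 -27.78  18.53]$[0]: bad value
$[0]: bad value
```

View pics/t2c.png

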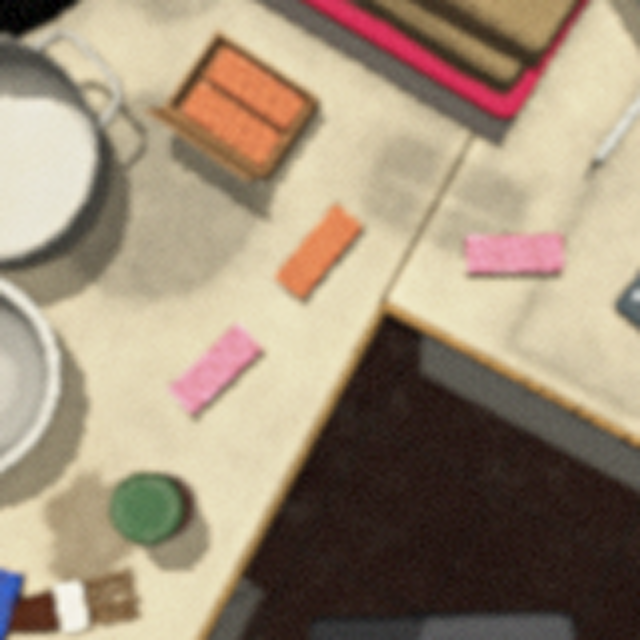

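The crop shows the loose copper strip at full-picture (300,162), with pink strips at (275,193) and (348,163). The rows were refused, so I'll try again with every key filled in.

```bash
python3 -m pendant '[{"ax":0,"ay":0,"az":7.8,"tx":0,"ty":0,"tz":0,"fingers":0},{"ax":0,"ay":0,"az":7.8,"tx":0,"ty":0,"tz":0,"fingers":0},{"ax":0,"ay":0,"az":7.8,"tx":0,"ty":0,"tz":0,"fingers":0},{"ax":0,"ay":0,"az":0,"tx":-6,"ty":0,"tz":0,"fingers":0},{"ax":0,"ay":0,"az":0,"tx":-6,"ty":-1,"tz":0,"fingers":0},{"ax":0,"ay":0,"az":0,"tx":-6,"ty":-1,"tz":0,"fingers":0},{"ax":0,"ay":0,"az":0,"tx":-6,"ty":-1,"tz":0,"fingers":0},{"ax":0,"ay":0,"az":0,"tx":-6,"ty":-1,"tz":0,"fingers":0},{"ax":0,"ay":0,"az":0,"tx":-6,"ty":-1,"tz":0,"fingers":0},{"ax":0,"ay":0,"az":0,"tx":-6,"ty":-1,"tz":0,"fingers":0}]'; python3 -c "
from h import *
st();delta([528,120.8,60],[180,0,139.3])"
```

```text
time_s: 2.0
tcp_pos: [443.9, 204.2, 245.7]
tcp_rot: [179.9, 0.0, 139.3]
ft_force: [1.0, 1.1, 0.2]
width: 1.002
t 2.0 pos [443.9 204.2 245.7] rot [1.7993e+02 2.0000e-02 1.3931e+02] F [1.  1.1 0.2] w 1.002 j [ 18.  -3.  87.   0.  96. -31.]
turn [0.07 0.02 0.01] shift after turn cm [-11.81  -0.84  18.57] before turn [-11.81  -0.86  18.57]
```

```bash
python3 -m pendant '[{"ax":0,"ay":0,"az":0,"tx":-5,"ty":-0.4,"tz":3,"fingers":0},{"ax":0,"ay":0,"az":0,"tx":-4,"ty":-0.4,"tz":4,"fingers":0},{"ax":0,"ay":0,"az":0,"tx":-2.8,"ty":0,"tz":4,"fingers":0},{"ax":0,"ay":0,"az":0,"tx":0,"ty":0,"tz":4,"fingers":0},{"ax":0,"ay":0,"az":0,"tx":0,"ty":0,"tz":3.5,"fingers":0},{"ax":0,"ay":0,"az":0,"tx":0,"ty":0,"tz":0,"fingers":0},{"ax":0,"ay":0,"az":0,"tx":0,"ty":0,"tz":0,"fingers":0}]'; python3 -c "
from h import *
st();delta([528,120.8,20],[180,0,139.3])
p,d=camera('top');crop(p,250,110,350,210,6,'pics/t3c.png')
p,d=camera('scene');crop(p,240,140,340,260,5,'pics/s3c.png')"
```

```text
time_s: 2.88
tcp_pos: [528.1, 123.1, 61.9]
tcp_rot: [179.9, 0.1, 139.3]
ft_force: [-0.1, 0.0, -0.3]
width: 1.0
t 2.88 pos [528.1 123.1  61.9] rot [1.7989e+02 9.0000e-02 1.3932e+02] F [-0.1  0.  -0.3] w 1.0 j [  7.  10.  94.   0.  75. -42.]
turn [0.11 0.09 0.02] shift after turn cm [-0.14 -0.18  4.19] before turn [-0.13 -0.19  4.19]
```

View pics/s3c.png

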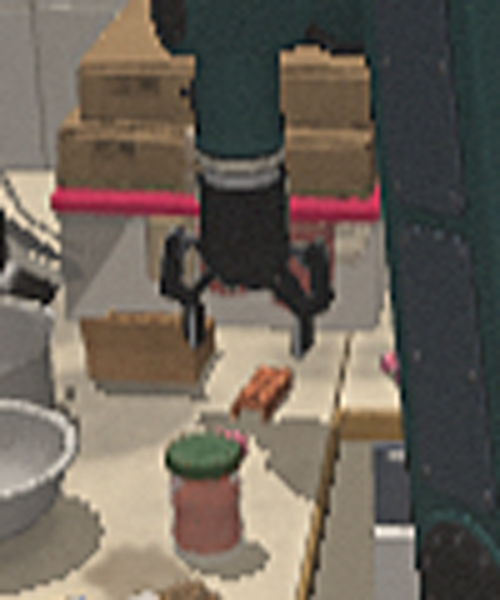

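View pics/t3c.png

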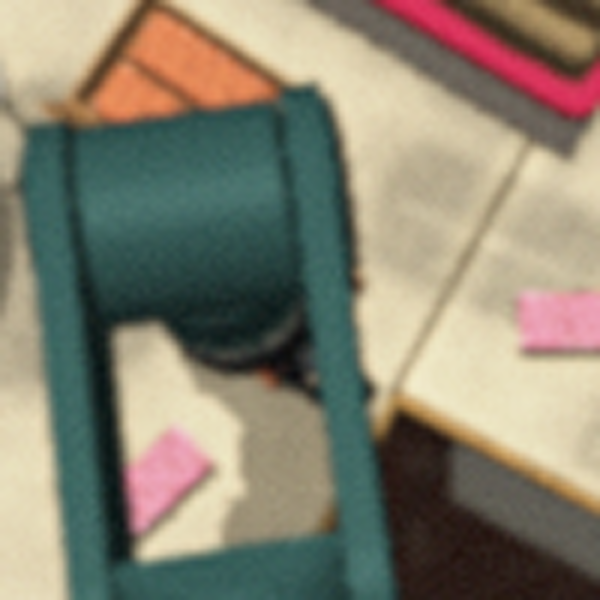

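```bash
python3 -m pendant '[{"ax":0,"ay":0,"az":0,"tx":-0.1,"ty":-0.2,"tz":1.5,"fingers":0},{"ax":0,"ay":0,"az":0,"tx":0,"ty":0,"tz":1.5,"fingers":0},{"ax":0,"ay":0,"az":0,"tx":0,"ty":0,"tz":1.2,"fingers":0},{"ax":0,"ay":0,"az":0,"tx":0,"ty":0,"tz":0,"fingers":0},{"ax":0,"ay":0,"az":0,"tx":0,"ty":0,"tz":0,"fingers":0}]'; python3 -c "
from h import *
st();delta([528,120.8,20],[180,0,139.3])"
```

```text
time_s: 3.6
tcp_pos: [526.7, 120.7, 18.3]
tcp_rot: [180.0, 0.0, 139.3]
ft_force: [0.8, 0.2, -0.2]
width: 1.002
t 3.6 pos [526.7 120.7  18.3] rot [179.99   0.   139.31] F [ 0.8  0.2 -0.2] w 1.002 j [  7.  13.  97.   0.  71. -42.]
turn [0.01 0.   0.01] shift after turn cm [-0.09  0.09 -0.17] before turn [-0.09  0.09 -0.17]
```

```bash
python3 -m pendant '[{"ax":0,"ay":0,"az":0,"tx":0,"ty":0,"tz":-0.2,"fingers":0},{"ax":0,"ay":0,"az":0,"tx":0,"ty":0,"tz":0,"fingers":255},{"ax":0,"ay":0,"az":0,"tx":0,"ty":0,"tz":0,"fingers":255},{"ax":0,"ay":0,"az":0,"tx":0,"ty":0,"tz":0,"fingers":255},{"ax":0,"ay":0,"az":0,"tx":0,"ty":0,"tz":0,"fingers":255},{"ax":0,"ay":0,"az":0,"tx":0,"ty":0,"tz":0,"fingers":255},{"ax":0,"ay":0,"az":0,"tx":0,"ty":0,"tz":0,"fingers":255}]'; python3 -c "
from h import *
st();delta([528,120.8,20],[180,0,139.3])
p,d=camera('scene');crop(p,240,140,340,260,5,'pics/s4c.png')"
```

```text
time_s: 4.47
tcp_pos: [526.9, 120.8, 20.8]
tcp_rot: [180.0, 0.0, 139.3]
ft_force: [-0.9, 0.1, 4.1]
width: 0.331
t 4.47 pos [526.9 120.8  20.8] rot [1.7995e+02 3.0000e-02 1.3931e+02] F [-0.9  0.1  4.1] w 0.331 j [  7.  13.  97.   0.  71. -42.]
turn [0.05 0.03 0.01] shift after turn cm [-0.08  0.07  0.08] before turn [-0.08  0.07  0.08]
```

View pics/s4c.png

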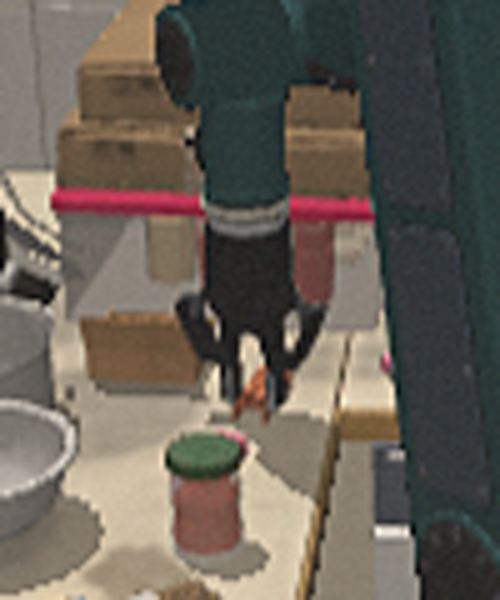

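```bash
python3 -m pendant '[{"ax":0,"ay":0,"az":0,"tx":0,"ty":0,"tz":-3,"fingers":255},{"ax":0,"ay":0,"az":0,"tx":0,"ty":0,"tz":-5,"fingers":255},{"ax":0,"ay":0,"az":0,"tx":0,"ty":0,"tz":-5,"fingers":255},{"ax":0,"ay":0,"az":0,"tx":0,"ty":0,"tz":-1,"fingers":255},{"ax":0,"ay":0,"az":0,"tx":0,"ty":0,"tz":0,"fingers":255},{"ax":0,"ay":0,"az":0,"tx":0,"ty":0,"tz":0,"fingers":255}]'; python3 -c "
from h import *
st();delta(S2w([93,-.4,150])[0],[180,0,139.3])
X=cloud('top',np.load('pics/top1.npy'))
for p in np.linspace([527,121],[442,-150],6):
    m=np.hypot(X[...,0]-p[0],X[...,1]-p[1])<80
    print(p.round(),X[m][:,2].max().round(),end=';')
"
```

```text
time_s: 5.28
tcp_pos: [525.0, 120.5, 157.2]
tcp_rot: [-179.8, -0.2, 139.3]
ft_force: [-0.4, -0.3, -1.9]
width: 0.329
t 5.28 pos [525.  120.5 157.2] rot [-179.77   -0.22  139.3 ] F [-0.4 -0.3 -1.9] w 0.329 j [  7.   6.  88.   0.  87. -42.]
turn [-0.23 -0.22  0.01] shift after turn cm [-11.35 -25.8    0.72] before turn [-11.36 -25.8    0.78]
[527. 121.] 72.0;[510.  67.] 19.0;[493.  13.] 18.0;[476. -42.] 19.0;[459. -96.] 69.0;[ 442. -150.] 82.0;
```

```bash
python3 -m pendant '[{"ax":0,"ay":0,"az":0,"tx":-1,"ty":-3,"tz":0,"fingers":255},{"ax":0,"ay":0,"az":0,"tx":-2,"ty":-4.5,"tz":0,"fingers":255},{"ax":0,"ay":0,"az":0,"tx":-2.5,"ty":-5,"tz":0,"fingers":255},{"ax":0,"ay":0,"az":0,"tx":-2.5,"ty":-5,"tz":0,"fingers":255},{"ax":0,"ay":0,"az":0,"tx":-2,"ty":-4.5,"tz":0,"fingers":255},{"ax":0,"ay":0,"az":0,"tx":-1.4,"ty":-3,"tz":0,"fingers":255},{"ax":0,"ay":0,"az":0,"tx":0,"ty":-0.8,"tz":0,"fingers":255},{"ax":0,"ay":0,"az":0,"tx":0,"ty":0,"tz":0,"fingers":255},{"ax":0,"ay":0,"az":0,"tx":0,"ty":0,"tz":0,"fingers":255},{"ax":0,"ay":0,"az":0,"tx":0,"ty":0,"tz":0,"fingers":255}]'; python3 -c "
from h import *
st();delta(S2w([93,-.4,93])[0],[180,0,139.3])
p,d=camera('top');crop(p,360,100,460,200,6,'pics/t5c.png');cv2.imwrite('pics/t5.png',p);np.save('pics/t5.npy',d)
p,d=camera('scene');crop(p,290,140,410,260,5,'pics/s5c.png')"
```

```text
time_s: 6.52
tcp_pos: [445.0, -148.3, 160.1]
tcp_rot: [180.0, -0.0, 139.4]
ft_force: [-0.9, 0.2, -1.1]
width: 0.334
t 6.53 pos [ 445.  -148.3  160.1] rot [ 1.7998e+02 -2.0000e-02  1.3941e+02] F [-0.9  0.2 -1.1] w 0.334 j [-25.  -3.  97.   0.  87. -75.]
turn [ 0.02 -0.02  0.11] shift after turn cm [ 0.11 -0.22  6.71] before turn [ 0.11 -0.22  6.71]
```

View pics/t5c.png

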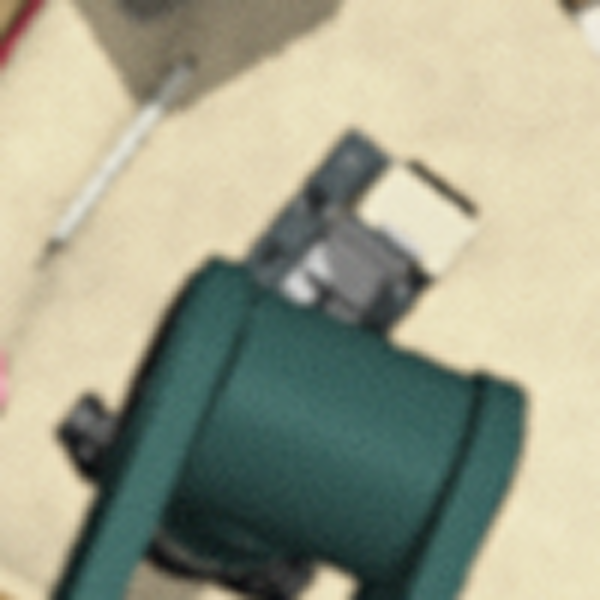

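View pics/s5c.png

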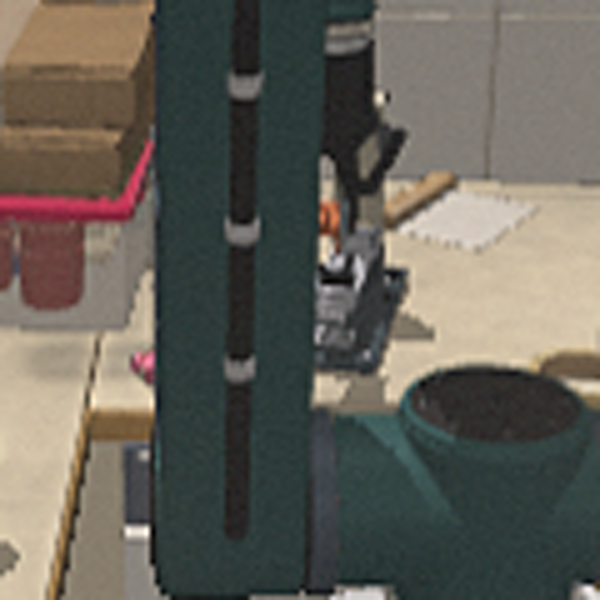

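```bash
python3 -m pendant '[{"ax":0,"ay":0,"az":0.1,"tx":0.1,"ty":-0.2,"tz":2,"fingers":255},{"ax":0,"ay":0,"az":0,"tx":0,"ty":0,"tz":2,"fingers":255},{"ax":0,"ay":0,"az":0,"tx":0,"ty":0,"tz":1.2,"fingers":255},{"ax":0,"ay":0,"az":0,"tx":0,"ty":0,"tz":0.8,"fingers":255},{"ax":0,"ay":0,"az":0,"tx":0,"ty":0,"tz":0,"fingers":255},{"ax":0,"ay":0,"az":0,"tx":0,"ty":0,"tz":0,"fingers":255},{"ax":0,"ay":0,"az":0,"tx":0,"ty":0,"tz":0,"fingers":255}]'; python3 -c "
from h import *
st();delta(S2w([93,-.4,93])[0],[180,0,139.3])"
```

```text
time_s: 7.5
tcp_pos: [443.2, -150.4, 101.1]
tcp_rot: [180.0, 0.1, 139.2]
ft_force: [0.3, 0.0, -1.6]
width: 0.333
t 7.5 pos [ 443.2 -150.4  101.1] rot [1.7997e+02 9.0000e-02 1.3921e+02] F [ 0.3  0.  -1.6] w 0.333 j [-26.  -1. 102.   0.  79. -75.]
turn [ 0.03  0.09 -0.09] shift after turn cm [0.11 0.07 0.81] before turn [0.11 0.07 0.81]
```

```bash
python3 -m pendant '[{"ax":0,"ay":0,"az":0,"tx":0,"ty":0,"tz":0.5,"fingers":255},{"ax":0,"ay":0,"az":0,"tx":0,"ty":0,"tz":0.3,"fingers":255},{"ax":0,"ay":0,"az":0,"tx":0,"ty":0,"tz":0,"fingers":255},{"ax":0,"ay":0,"az":0,"tx":0,"ty":0,"tz":0,"fingers":255}]'; python3 -c "
from h import *
st();delta(S2w([93,-.4,93])[0],[180,0,139.3])
p,d=camera('scene');crop(p,340,140,400,230,6,'pics/s6c.png')"
```

```text
time_s: 8.0
tcp_pos: [442.7, -150.2, 92.3]
tcp_rot: [180.0, -0.0, 139.2]
ft_force: [-1.4, -0.2, -1.4]
width: 0.328
t 8.0 pos [ 442.7 -150.2   92.3] rot [180.    -0.   139.21] F [-1.4 -0.2 -1.4] w 0.328 j [-26.  -1. 102.   0.  78. -75.]
turn [ 0.   -0.   -0.09] shift after turn cm [ 0.06  0.08 -0.07] before turn [ 0.06  0.08 -0.07]
```

View pics/s6c.png

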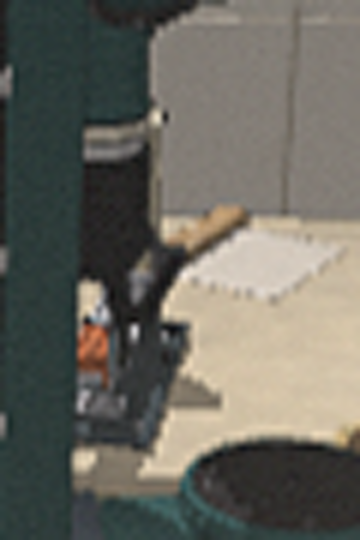

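```bash
python3 -m pendant '[{"ax":0,"ay":0,"az":0,"tx":-0.5,"ty":0.05,"tz":-0.05,"fingers":255},{"ax":0,"ay":0,"az":0,"tx":-0.5,"ty":0,"tz":0,"fingers":255},{"ax":0,"ay":0,"az":0,"tx":-0.5,"ty":0,"tz":0,"fingers":255},{"ax":0,"ay":0,"az":0,"tx":-0.5,"ty":0,"tz":0,"fingers":255},{"ax":0,"ay":0,"az":0,"tx":0,"ty":0,"tz":0,"fingers":255},{"ax":0,"ay":0,"az":0,"tx":0,"ty":0,"tz":0,"fingers":255}]'; cat >q.py <<'E'
from h import *
s=st();print("S",w2S(s["tcp_pos"])[0].round(1),"F tool",Ro.from_euler("xyz",s["tcp_rot"],degrees=True).inv().apply(s["ft_force"]).round(1),"M",s["moment"].round(2))
E
python3 q.py
```

```text
time_s: 8.8
tcp_pos: [458.0, -162.7, 92.5]
tcp_rot: [180.0, -0.0, 139.2]
ft_force: [-2.2, 2.7, -0.5]
width: 0.33
t 8.8 pos [ 458.  -162.7   92.5] rot [ 1.8000e+02 -4.0000e-02  1.3921e+02] F [-2.2  2.7 -0.5] w 0.33 j [-26.   2. 100.   0.  79. -75.]
S [72.7 -0.1 92.5] F tool [3.4 0.6 0.5] M [ 0.43  0.38 -0.05]
```

```bash
python3 -m pendant '[{"ax":0,"ay":0,"az":0,"tx":-0.6,"ty":0,"tz":0,"fingers":255},{"ax":0,"ay":0,"az":0,"tx":-0.6,"ty":0,"tz":0,"fingers":255},{"ax":0,"ay":0,"az":0,"tx":-0.6,"ty":0,"tz":0,"fingers":255},{"ax":0,"ay":0,"az":0,"tx":-0.6,"ty":0,"tz":0,"fingers":255},{"ax":0,"ay":0,"az":0,"tx":-0.6,"ty":0,"tz":0,"fingers":255},{"ax":0,"ay":0,"az":0,"tx":-0.6,"ty":0,"tz":0,"fingers":255},{"ax":0,"ay":0,"az":0,"tx":0,"ty":0,"tz":0,"fingers":255},{"ax":0,"ay":0,"az":0,"tx":0,"ty":0,"tz":0,"fingers":255}]';python3 q.py
```

```text
time_s: 9.8
tcp_pos: [484.9, -186.0, 92.5]
tcp_rot: [-180.0, -0.1, 139.2]
ft_force: [-3.8, 3.9, -0.1]
width: 0.334
t 9.8 pos [ 484.9 -186.    92.5] rot [-1.7999e+02 -9.0000e-02  1.3921e+02] F [-3.8  3.9 -0.1] w 0.334 j [-27.   6.  95.   0.  79. -76.]
S [37.1  0.  92.5] F tool [5.4 0.5 0.1] M [ 0.58  0.57 -0.07]
```

```bash
python3 -m pendant '[{"ax":0,"ay":0,"az":0,"tx":-0.6,"ty":0,"tz":0,"fingers":255},{"ax":0,"ay":0,"az":0,"tx":-0.6,"ty":0,"tz":0,"fingers":255},{"ax":0,"ay":0,"az":0,"tx":-0.6,"ty":0,"tz":0,"fingers":255},{"ax":0,"ay":0,"az":0,"tx":-0.4,"ty":0,"tz":0,"fingers":255},{"ax":0,"ay":0,"az":0,"tx":-0.2,"ty":0,"tz":0,"fingers":255},{"ax":0,"ay":0,"az":0,"tx":0,"ty":0,"tz":0,"fingers":255},{"ax":0,"ay":0,"az":0,"tx":0,"ty":0,"tz":0,"fingers":255}]';python3 q.py
```

```text
time_s: 10.68
tcp_pos: [502.8, -201.3, 92.4]
tcp_rot: [-180.0, -0.2, 139.2]
ft_force: [-5.3, 4.5, -0.1]
width: 0.328
t 10.68 pos [ 502.8 -201.3   92.4] rot [-1.7999e+02 -1.5000e-01  1.3922e+02] F [-5.3  4.5 -0.1] w 0.328 j [-28.   9.  92.   0.  79. -77.]
S [13.6  0.  92.4] F tool [ 6.9 -0.   0.1] M [ 0.65  0.74 -0.02]
```

Close to the stop now, so I'll use small steps.

```bash
python3 -m pendant '[{"ax":0,"ay":0,"az":0,"tx":-0.2,"ty":0,"tz":0,"fingers":255},{"ax":0,"ay":0,"az":0,"tx":-0.2,"ty":0,"tz":0,"fingers":255},{"ax":0,"ay":0,"az":0,"tx":0,"ty":0,"tz":0,"fingers":255},{"ax":0,"ay":0,"az":0,"tx":0,"ty":0,"tz":0,"fingers":255}]';python3 q.py; python3 -m pendant '[{"ax":0,"ay":0,"az":0,"tx":-0.2,"ty":0,"tz":0,"fingers":255},{"ax":0,"ay":0,"az":0,"tx":0,"ty":0,"tz":0,"fingers":255},{"ax":0,"ay":0,"az":0,"tx":0,"ty":0,"tz":0,"fingers":255}]';python3 q.py
```

```text
time_s: 11.18
tcp_pos: [505.6, -203.9, 92.4]
tcp_rot: [-180.0, -0.2, 139.2]
ft_force: [-4.7, 4.2, 0.1]
width: 0.33
t 11.18 pos [ 505.6 -203.9   92.4] rot [-179.98   -0.18  139.22] F [-4.7  4.2  0.1] w 0.33 j [-28.   9.  92.   0.  79. -77.]
S [ 9.7  0.1 92.4] F tool [ 6.3  0.1 -0.1] M [ 0.73  0.79 -0.04]
time_s: 11.55
tcp_pos: [507.1, -205.1, 92.4]
tcp_rot: [-180.0, -0.2, 139.2]
ft_force: [-4.2, 3.9, 1.3]
width: 0.328
t 11.55 pos [ 507.1 -205.1   92.4] rot [-179.99   -0.19  139.22] F [-4.2  3.9  1.3] w 0.328 j [-28.   9.  91.   0.  79. -77.]
S [ 7.8  0.1 92.4] F tool [ 5.7  0.2 -1.3] M [ 0.71  0.82 -0.04]
```

```bash
for i in 1 ; do python3 -m pendant '[{"ax":0,"ay":0,"az":0,"tx":-0.15,"ty":0,"tz":0,"fingers":255},{"ax":0,"ay":0,"az":0,"tx":0,"ty":0,"tz":0,"fingers":255},{"ax":0,"ay":0,"az":0,"tx":0,"ty":0,"tz":0,"fingers":255}]' >/dev/null;python3 q.py; done;  python3 -m pendant '[{"ax":0,"ay":0,"az":0,"tx":-0.15,"ty":0,"tz":0,"fingers":255},{"ax":0,"ay":0,"az":0,"tx":0,"ty":0,"tz":0,"fingers":255},{"ax":0,"ay":0,"az":0,"tx":0,"ty":0,"tz":0,"fingers":255}]' >/dev/null;python3 q.py
```

```text
t 11.93 pos [ 508.2 -206.    92.4] rot [-179.98   -0.2   139.22] F [-6.2  4.4  1.4] w 0.328 j [-28.  10.  91.   0.  79. -77.]
S [ 6.4  0.1 92.4] F tool [ 7.6 -0.7 -1.4] M [ 0.81  0.84 -0.02]
t 12.3 pos [ 509.3 -207.    92.4] rot [-179.98   -0.2   139.22] F [-6.2  3.9  0.4] w 0.33 j [-28.  10.  91.   0.  79. -77.]
S [ 4.9  0.  92.4] F tool [ 7.3 -1.1 -0.4] M [ 0.77  0.88 -0.01]
```

```bash
python3 -m pendant '[{"ax":0,"ay":0,"az":0,"tx":-0.1,"ty":0,"tz":0,"fingers":255},{"ax":0,"ay":0,"az":0,"tx":0,"ty":0,"tz":0,"fingers":255},{"ax":0,"ay":0,"az":0,"tx":0,"ty":0,"tz":0,"fingers":255}]' >/dev/null;python3 q.py;  python3 -m pendant '[{"ax":0,"ay":0,"az":0,"tx":-0.1,"ty":0,"tz":0,"fingers":255},{"ax":0,"ay":0,"az":0,"tx":0,"ty":0,"tz":0,"fingers":255},{"ax":0,"ay":0,"az":0,"tx":0,"ty":0,"tz":0,"fingers":255}]' >/dev/null;python3 q.py
```

```text
t 12.68 pos [ 509.6 -207.3   92.3] rot [-179.98   -0.28  139.22] F [-5.8  5.3  2.6] w 0.331 j [-28.  10.  91.   0.  80. -77.]
S [ 4.5  0.1 92.3] F tool [ 7.9  0.3 -2.6] M [ 0.83  1.01 -0.05]
t 13.05 pos [ 509.7 -207.3   92.2] rot [-179.96   -0.41  139.23] F [-7.6  6.4  1.6] w 0.331 j [-28.  10.  91.   0.  80. -77.]
S [ 4.4  0.1 92.2] F tool [10.  -0.1 -1.6] M [ 1.11  1.26 -0.02]
```

```bash
python3 -m pendant '[{"ax":0,"ay":0,"az":0,"tx":0.05,"ty":0,"tz":0.2,"fingers":255},{"ax":0,"ay":0,"az":0,"tx":0,"ty":0,"tz":0.2,"fingers":255},{"ax":0,"ay":0,"az":0,"tx":0,"ty":0,"tz":0,"fingers":255},{"ax":0,"ay":0,"az":0,"tx":0,"ty":0,"tz":0,"fingers":255}]' >/dev/null;python3 q.py;
```

```text
t 13.55 pos [ 509.6 -207.2   88.4] rot [-179.98   -0.35  139.23] F [-7.1  7.   3. ] w 0.328 j [-28.  10.  91.   0.  79. -77.]
S [ 4.5  0.  88.4] F tool [ 9.9  0.7 -2.9] M [ 1.03  1.18 -0.07]
```

```bash
python3 -m pendant '[{"ax":0,"ay":0,"az":0,"tx":0,"ty":0,"tz":0.15,"fingers":255},{"ax":0,"ay":0,"az":0,"tx":0,"ty":0,"tz":0.15,"fingers":255},{"ax":0,"ay":0,"az":0,"tx":0,"ty":0,"tz":0,"fingers":255},{"ax":0,"ay":0,"az":0,"tx":0,"ty":0,"tz":0,"fingers":255}]' >/dev/null;python3 q.py;python3 -m pendant '[{"ax":0,"ay":0,"az":0,"tx":0,"ty":0,"tz":0.1,"fingers":255},{"ax":0,"ay":0,"az":0,"tx":0,"ty":0,"tz":0.1,"fingers":255},{"ax":0,"ay":0,"az":0,"tx":0,"ty":0,"tz":0,"fingers":255},{"ax":0,"ay":0,"az":0,"tx":0,"ty":0,"tz":0,"fingers":255}]' >/dev/null;python3 q.py;
```

```text
t 14.05 pos [ 509.6 -207.1   85.5] rot [-179.98   -0.35  139.23] F [-8.7  7.3  3.1] w 0.332 j [-28.  10.  91.   0.  79. -77.]
S [ 4.5 -0.  85.5] F tool [11.4 -0.2 -3.1] M [ 1.07  1.22 -0.09]
t 14.55 pos [ 509.7 -207.1   83.6] rot [-179.98   -0.34  139.23] F [-8.1  6.7  4. ] w 0.329 j [-28.  10.  91.   0.  79. -77.]
S [ 4.5 -0.1 83.6] F tool [10.6 -0.2 -4. ] M [ 1.    1.25 -0.06]
```

```bash
python3 -m pendant '[{"ax":0,"ay":0,"az":0,"tx":0.05,"ty":0,"tz":0.1,"fingers":255},{"ax":0,"ay":0,"az":0,"tx":0,"ty":0,"tz":0,"fingers":255},{"ax":0,"ay":0,"az":0,"tx":0,"ty":0,"tz":0,"fingers":255}]' >/dev/null;python3 q.py;python3 -m pendant '[{"ax":0,"ay":0,"az":0,"tx":0,"ty":0,"tz":0.1,"fingers":255},{"ax":0,"ay":0,"az":0,"tx":0,"ty":0,"tz":0,"fingers":255},{"ax":0,"ay":0,"az":0,"tx":0,"ty":0,"tz":0,"fingers":255}]' >/dev/null;python3 q.py;
```

```text
t 14.93 pos [ 509.7 -207.1   82.9] rot [-179.99   -0.27  139.22] F [-8.2  6.3  3.9] w 0.331 j [-28.  10.  92.   0.  78. -77.]
S [ 4.5 -0.  82.9] F tool [10.4 -0.6 -3.8] M [ 0.97  1.12 -0.07]
t 15.3 pos [ 509.6 -207.1   82.8] rot [-179.99   -0.26  139.23] F [-8.2  8.   8. ] w 0.332 j [-28.  10.  92.   0.  78. -77.]
S [ 4.5 -0.1 82.8] F tool [11.4  0.7 -7.9] M [ 1.11  1.41 -0.11]
```

```bash
python3 -m pendant '[{"ax":0,"ay":0,"az":0,"tx":0,"ty":0,"tz":-0.1,"fingers":255},{"ax":0,"ay":0,"az":0,"tx":0,"ty":0,"tz":0,"fingers":150},{"ax":0,"ay":0,"az":0,"tx":0,"ty":0,"tz":0,"fingers":100},{"ax":0,"ay":0,"az":0,"tx":0,"ty":0,"tz":0,"fingers":60},{"ax":0,"ay":0,"az":0,"tx":0,"ty":0,"tz":0,"fingers":60},{"ax":0,"ay":0,"az":0,"tx":0,"ty":0,"tz":0,"fingers":60},{"ax":0,"ay":0,"az":0,"tx":0,"ty":0,"tz":0,"fingers":60}]';python3 q.py;python3 -m pendant '[{"ax":0,"ay":0,"az":0,"tx":0,"ty":0,"tz":-1,"fingers":60},{"ax":0,"ay":0,"az":0,"tx":0,"ty":0,"tz":-3,"fingers":60},{"ax":0,"ay":0,"az":0,"tx":2,"ty":0,"tz":-4,"fingers":60},{"ax":0,"ay":0,"az":0,"tx":4,"ty":0,"tz":-5,"fingers":60},{"ax":0,"ay":0,"az":0,"tx":5,"ty":0,"tz":-5,"fingers":60},{"ax":0,"ay":0,"az":0,"tx":5,"ty":0,"tz":-2,"fingers":120},{"ax":0,"ay":0,"az":0,"tx":2,"ty":0,"tz":0,"fingers":255},{"ax":0,"ay":0,"az":0,"tx":0,"ty":0,"tz":0,"fingers":255}]';python3 q.py; python3 -c "
from h import *
p,d=camera('top');crop(p,360,100,460,200,6,'pics/t7c.png')
p,d=camera('scene');crop(p,290,140,410,260,5,'pics/s7c.png')"
```

```text
time_s: 16.18
tcp_pos: [511.2, -208.6, 82.7]
tcp_rot: [180.0, 0.0, 139.2]
ft_force: [0.1, -0.8, 0.7]
width: 0.767
t 16.18 pos [ 511.2 -208.6   82.7] rot [179.99   0.   139.21] F [ 0.1 -0.8  0.7] w 0.767 j [-28.  10.  91.   0.  78. -77.]
S [ 2.4  0.  82.7] F tool [-0.6 -0.6 -0.7] M [-0.01 -0.03  0.01]
time_s: 17.18
tcp_pos: [379.6, -94.8, 277.4]
tcp_rot: [179.9, 0.2, 139.3]
ft_force: [0.5, -0.4, -0.2]
width: 0.119
t 17.18 pos [379.6 -94.8 277.4] rot [179.93   0.21 139.27] F [ 0.5 -0.4 -0.2] w 0.119 j [-22. -16.  94.   0. 102. -72.]
S [176.4  -0.4 277.4] F tool [-0.7  0.   0.2] M [ 0.    0.01 -0.06]
```

View pics/t7c.png

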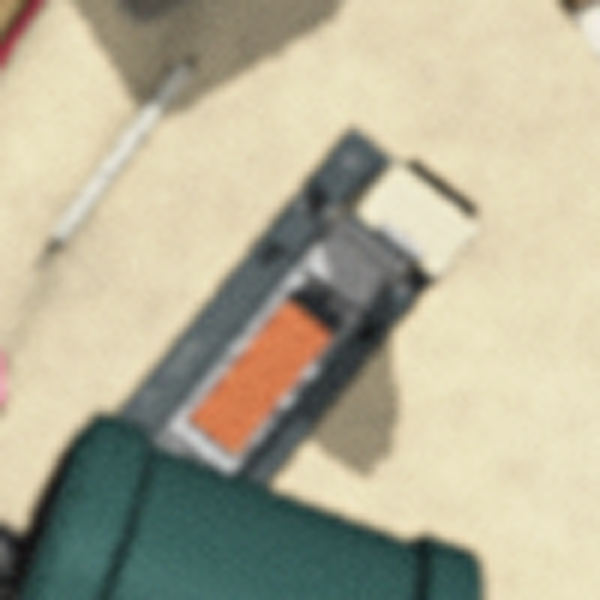

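View pics/s7c.png

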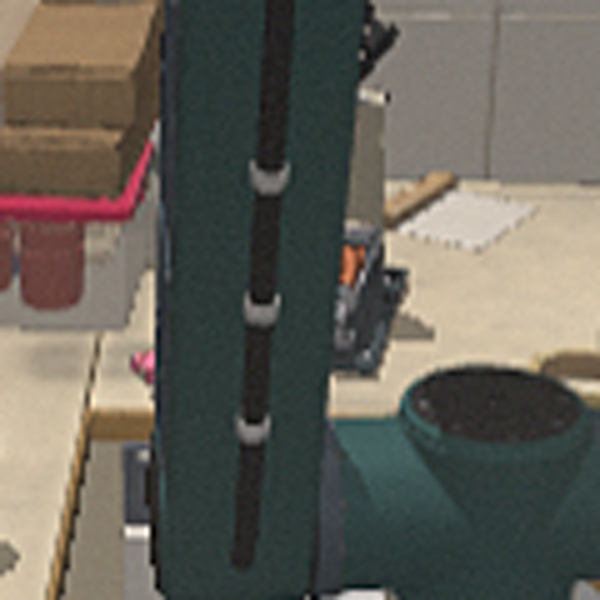

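The top crop shows the strip in line in the channel, with the dark follower behind it and the nose wall in front. Next I check its height and level from depth.

```bash
python3 - <<'E'
from h import *
ds=[];
for i in range(4):
    p,d=camera("top");ds.append(np.where(d>0,d,np.nan))
X=cloud("top",np.nanmedian(ds,0));hsv=cv2.cvtColor(p,cv2.COLOR_BGR2HSV)
m=np.zeros((400,640),bool);m[140:185,380:425]=1
m&=(hsv[...,1]>130)&(hsv[...,0]<20)
S=w2S(X[m]);S=S[(S[:,2]>60)&(S[:,2]<95)]
A=np.c_[S[:,:2],np.ones(len(S))];c=np.linalg.lstsq(A,S[:,2],rcond=None)[0]
print(len(S),S.mean(0),S.min(0),S.max(0),"tilt",c)
print(cv2.minAreaRect(S[:,:2].astype(np.float32)))
S=w2S(X[100:160,400:445].reshape(-1,3));S=S[(S[:,2]>200)]
print("rail top x by y",len(S));
for lo in range(-110,-55,5):
    t=S[(S[:,0]>=lo)&(S[:,0]<lo+5)]
    if len(t):print(lo,t[:,2].mean().round(1),t[:,1].min().round(),t[:,1].max().round(),len(t))
E
```

```text
218 [-16.1276071  -1.3444581  78.3906407] [-55.60226688 -14.89311347  75.84851983] [23.58540365 11.96619889 81.31504302] tilt [-1.14279113e-03  3.58672617e-03  7.83770324e+01]
((-16.006366729736328, -1.4838190078735352), (26.85542869567871, 79.19032287597656), 89.95896911621094)
rail top x by y 232
-105 213.6 -16.0 18.0 11
-100 214.6 -19.0 16.0 17
-95 222.8 -23.0 23.0 23
-90 222.2 -24.0 22.0 34
-85 221.1 -24.0 24.0 36
-80 221.1 -23.0 23.0 33
-75 220.1 -24.0 23.0 34
-70 221.8 -24.0 22.0 28
-65 222.0 -20.0 20.0 16
```

```bash
python3 - <<'E'
from h import *
X=cloud("top",np.load("pics/top1.npy"))
for sx in(-110,-140):
  w=S2w([sx,0,0])[0];m=np.hypot(X[...,0]-w[0],X[...,1]-w[1])<110
  P=X[m];P=P[(P[:,2]>100)&(P[:,2]<1000)];S=w2S(P);S=S[~((S[:,0]>-112)&(abs(S[:,1])<28))]
  print(sx,w.round(),len(S),S.min(0) if len(S) else '',S.max(0) if len(S) else '')
st();delta(S2w([-140,0,275])[0],[180,0,139.3])
E
```

```text
-110 [ 596. -282.    0.] 0  
-140 [ 619. -301.    0.] 0  
t 17.48 pos [380.4 -95.9 275.2] rot [-1.7998e+02 -8.0000e-02  1.3917e+02] F [ 0.1 -0.  -0.8] w -0.002 j [-22. -16.  94.   0. 102. -72.]
turn [-0.02 -0.08 -0.13] shift after turn cm [-3.151e+01 -1.000e-02  2.000e-02] before turn [-3.151e+01  6.000e-02 -3.000e-02]
```

```bash
python3 -m pendant '[{"ax":0,"ay":0,"az":0,"tx":-4,"ty":0,"tz":-0.5,"fingers":255},{"ax":0,"ay":0,"az":0,"tx":-5,"ty":0,"tz":-0.5,"fingers":255},{"ax":0,"ay":0,"az":0,"tx":-5,"ty":0,"tz":0,"fingers":255},{"ax":0,"ay":0,"az":0,"tx":-5,"ty":0,"tz":0,"fingers":255},{"ax":0,"ay":0,"az":0,"tx":-5,"ty":0,"tz":0,"fingers":255},{"ax":0,"ay":0,"az":0,"tx":-5,"ty":0,"tz":0,"fingers":255},{"ax":0,"ay":0,"az":0,"tx":-2.5,"ty":0,"tz":0,"fingers":255},{"ax":0,"ay":0,"az":0,"tx":0,"ty":0,"tz":0,"fingers":255},{"ax":0,"ay":0,"az":0,"tx":0,"ty":0,"tz":0,"fingers":255},{"ax":0,"ay":0,"az":0,"tx":0,"ty":0,"tz":0,"fingers":255}]';python3 q.py; python3 -c "
from h import *
delta(S2w([-140,0,205])[0],[180,0,139.3])
p,d=camera('top');crop(p,360,70,460,170,6,'pics/t8c.png')
p,d=camera('scene');crop(p,290,100,410,220,5,'pics/s8c.png')"
```

```text
time_s: 18.73
tcp_pos: [618.0, -300.5, 286.6]
tcp_rot: [180.0, 0.0, 139.2]
ft_force: [-0.5, 0.5, -0.4]
width: -0.0
t 18.73 pos [ 618.  -300.5  286.6] rot [1.7999e+02 3.0000e-02 1.3924e+02] F [-0.5  0.5 -0.4] w -0.0 j [-31.  23.  52.   0. 105. -80.]
S [-1.385e+02  1.000e-01  2.866e+02] F tool [0.8 0.1 0.4] M [-0.09 -0.02  0.02]
turn [ 0.01  0.03 -0.06] shift after turn cm [-0.15  0.01  8.16] before turn [-0.15  0.01  8.16]
```

View pics/s8c.png

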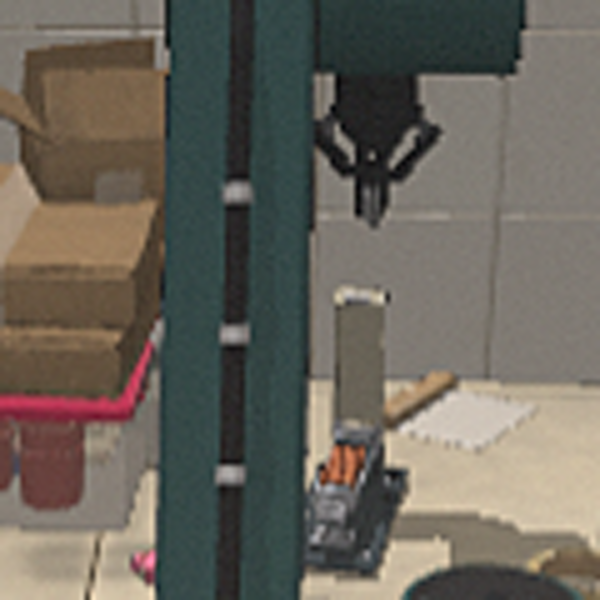

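```bash
python3 - <<'E'
from h import *
P=[]
for n in("scene","top"):
    p,d=camera(n);X=cloud(n,d);X[d<=0]=np.nan
    S=w2S(X.reshape(-1,3));c=p.reshape(-1,3).astype(int)
    m=(S[:,0]>-230)&(S[:,0]<150)&(abs(S[:,1])<120)&(S[:,2]>228)&(S[:,2]<800);P.append(S[m])
S=np.vstack(P)
for lo in range(-220,150,20):
    t=S[(S[:,0]>=lo)&(S[:,0]<lo+20)]
    if len(t):print(lo,len(t),"zmin",t[:,2].min().round(),"p5",np.percentile(t[:,2],5).round(),"y",t[:,1].min().round(),t[:,1].max().round())
E
```

```text
-200 2 zmin 615.0 p5 615.0 y 33.0 33.0
-180 169 zmin 611.0 p5 622.0 y -63.0 51.0
-160 829 zmin 289.0 p5 365.0 y -66.0 61.0
-140 1905 zmin 273.0 p5 327.0 y -64.0 63.0
-120 2878 zmin 329.0 p5 428.0 y -61.0 61.0
-100 969 zmin 407.0 p5 554.0 y -56.0 65.0
-80 542 zmin 229.0 p5 548.0 y -47.0 69.0
-60 541 zmin 532.0 p5 544.0 y -43.0 73.0
-40 511 zmin 529.0 p5 539.0 y -40.0 76.0
-20 435 zmin 525.0 p5 550.0 y -37.0 80.0
0 615 zmin 523.0 p5 558.0 y -33.0 84.0
20 962 zmin 527.0 p5 565.0 y -29.0 86.0
40 815 zmin 531.0 p5 564.0 y -26.0 79.0
60 633 zmin 545.0 p5 568.0 y -11.0 84.0
80 665 zmin 546.0 p5 569.0 y -9.0 89.0
100 691 zmin 544.0 p5 570.0 y -7.0 95.0
120 728 zmin 544.0 p5 572.0 y -5.0 100.0
140 403 zmin 543.0 p5 573.0 y -3.0 105.0
```

```bash
python3 -m pendant '[{"ax":0,"ay":0,"az":0,"tx":0,"ty":0,"tz":2.5,"fingers":255},{"ax":0,"ay":0,"az":0,"tx":0,"ty":0,"tz":2.5,"fingers":255},{"ax":0,"ay":0,"az":0,"tx":0,"ty":0,"tz":2.3,"fingers":255},{"ax":0,"ay":0,"az":0,"tx":0,"ty":0,"tz":0,"fingers":255},{"ax":0,"ay":0,"az":0,"tx":1,"ty":0,"tz":0,"fingers":255},{"ax":0,"ay":0,"az":0,"tx":0.8,"ty":0,"tz":0,"fingers":255},{"ax":0,"ay":0,"az":0,"tx":0,"ty":0,"tz":0,"fingers":255},{"ax":0,"ay":0,"az":0,"tx":0,"ty":0,"tz":0,"fingers":255}]';python3 q.py
```

```text
time_s: 19.92
tcp_pos: [605.0, -289.5, 213.7]
tcp_rot: [180.0, 0.1, 139.2]
ft_force: [0.1, 0.0, 0.6]
width: -0.001
t 19.93 pos [ 605.  -289.5  213.7] rot [1.7998e+02 8.0000e-02 1.3921e+02] F [0.1 0.  0.6] w -0.001 j [-30.  21.  63.   0.  96. -80.]
S [-1.214e+02  2.000e-01  2.137e+02] F tool [-0.1  0.1 -0.6] M [ 0.06 -0.01  0.02]
```

```bash
python3 -m pendant '[{"ax":0,"ay":0,"az":0,"tx":0.5,"ty":0,"tz":0,"fingers":255},{"ax":0,"ay":0,"az":0,"tx":0.5,"ty":0,"tz":0,"fingers":255},{"ax":0,"ay":0,"az":0,"tx":0.5,"ty":0,"tz":0,"fingers":255},{"ax":0,"ay":0,"az":0,"tx":0.5,"ty":0,"tz":0,"fingers":255},{"ax":0,"ay":0,"az":0,"tx":0,"ty":0,"tz":0,"fingers":255},{"ax":0,"ay":0,"az":0,"tx":0,"ty":0,"tz":0,"fingers":255}]';python3 q.py; python3 -c "
from h import *
p,d=camera('scene');crop(p,320,120,400,220,6,'pics/s9c.png')"
```

```text
time_s: 20.68
tcp_pos: [589.5, -276.1, 212.9]
tcp_rot: [180.0, -0.0, 139.2]
ft_force: [0.4, 1.0, -0.6]
width: 0.001
t 20.68 pos [ 589.5 -276.1  212.9] rot [ 1.7999e+02 -4.0000e-02  1.3922e+02] F [ 0.4  1.  -0.6] w 0.001 j [-30.  18.  66.   0.  95. -79.]
S [-1.010e+02  1.000e-01  2.129e+02] F tool [0.3 1.  0.6] M [-0.04  0.    0.02]
```

View pics/s9c.png

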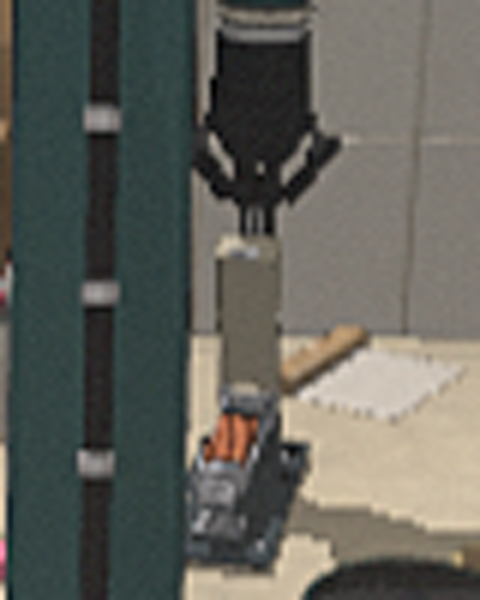

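```bash
python3 -m pendant '[{"ax":0,"ay":0,"az":0,"tx":0.6,"ty":0,"tz":0.1,"fingers":255},{"ax":0,"ay":0,"az":0,"tx":0.6,"ty":0,"tz":0.2,"fingers":255},{"ax":0,"ay":0,"az":0,"tx":0.6,"ty":0,"tz":0.2,"fingers":255},{"ax":0,"ay":0,"az":0,"tx":0.6,"ty":0,"tz":0.2,"fingers":255},{"ax":0,"ay":0,"az":0,"tx":0.6,"ty":0,"tz":0.2,"fingers":255},{"ax":0,"ay":0,"az":0,"tx":0.6,"ty":0,"tz":0.2,"fingers":255},{"ax":0,"ay":0,"az":0,"tx":0,"ty":0,"tz":0,"fingers":255},{"ax":0,"ay":0,"az":0,"tx":0,"ty":0,"tz":0,"fingers":255}]';python3 q.py; python3 -c "
from h import *
p,d=camera('scene');crop(p,320,120,400,220,6,'pics/s10c.png')"
```

```text
time_s: 21.72
tcp_pos: [562.2, -252.6, 201.3]
tcp_rot: [-180.0, -0.1, 139.2]
ft_force: [-0.1, -0.2, 0.8]
width: 0.001
t 21.73 pos [ 562.2 -252.6  201.3] rot [-1.7999e+02 -8.0000e-02  1.3921e+02] F [-0.1 -0.2  0.8] w 0.001 j [-29.  14.  73.   0.  93. -79.]
S [-6.500e+01  2.000e-01  2.013e+02] F tool [-0.1 -0.2 -0.8] M [-0.03 -0.02  0.  ]
```

View pics/s10c.png

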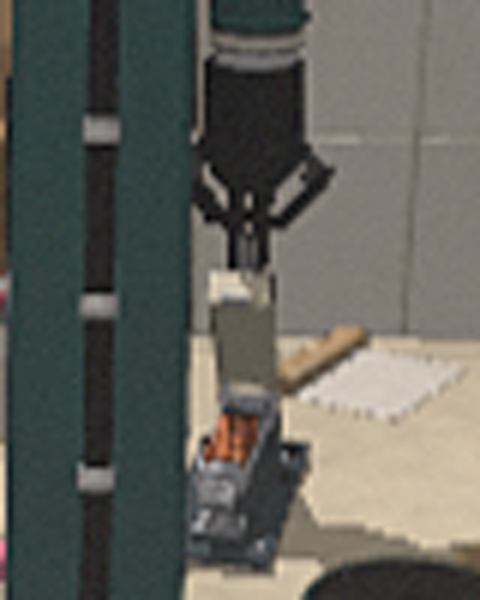

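```bash
python3 -m pendant '[{"ax":0,"ay":0,"az":0,"tx":0.7,"ty":0,"tz":0.35,"fingers":255},{"ax":0,"ay":0,"az":0,"tx":0.7,"ty":0,"tz":0.4,"fingers":255},{"ax":0,"ay":0,"az":0,"tx":0.7,"ty":0,"tz":0.4,"fingers":255},{"ax":0,"ay":0,"az":0,"tx":0.6,"ty":0,"tz":0.5,"fingers":255},{"ax":0,"ay":0,"az":0,"tx":0.6,"ty":0,"tz":0.5,"fingers":255},{"ax":0,"ay":0,"az":0,"tx":0.6,"ty":0,"tz":0.6,"fingers":255},{"ax":0,"ay":0,"az":0,"tx":0,"ty":0,"tz":0,"fingers":255},{"ax":0,"ay":0,"az":0,"tx":0,"ty":0,"tz":0,"fingers":255}]';python3 q.py; python3 -c "
from h import *
p,d=camera('scene');crop(p,320,120,400,220,6,'pics/s11c.png')"
```

```text
time_s: 22.78
tcp_pos: [532.9, -227.3, 174.0]
tcp_rot: [-180.0, -0.0, 139.2]
ft_force: [0.1, 0.6, 1.0]
width: -0.001
t 22.77 pos [ 532.9 -227.3  174. ] rot [-1.8000e+02 -3.0000e-02  1.3921e+02] F [0.1 0.6 1. ] w -0.001 j [-29.  10.  81.   0.  89. -78.]
S [-2.62e+01  1.00e-01  1.74e+02] F tool [ 0.3  0.5 -1. ] M [-0.04 -0.   -0.01]
```

View pics/s11c.png

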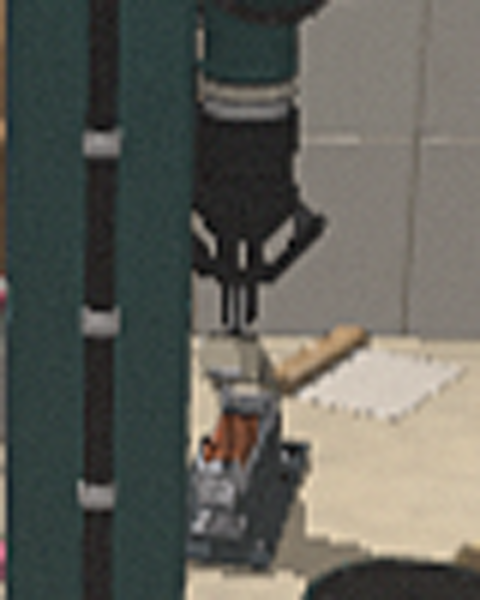

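```bash
python3 -m pendant '[{"ax":0,"ay":0,"az":0,"tx":0.5,"ty":0,"tz":0.6,"fingers":255},{"ax":0,"ay":0,"az":0,"tx":0.5,"ty":0,"tz":0.7,"fingers":255},{"ax":0,"ay":0,"az":0,"tx":0.5,"ty":0,"tz":0.7,"fingers":255},{"ax":0,"ay":0,"az":0,"tx":0.5,"ty":0,"tz":0.7,"fingers":255},{"ax":0,"ay":0,"az":0,"tx":0.5,"ty":0,"tz":0.7,"fingers":255},{"ax":0,"ay":0,"az":0,"tx":0.5,"ty":0,"tz":0.7,"fingers":255},{"ax":0,"ay":0,"az":0,"tx":0,"ty":0,"tz":0,"fingers":255},{"ax":0,"ay":0,"az":0,"tx":0,"ty":0,"tz":0,"fingers":255}]';python3 q.py; python3 -c "
from h import *
p,d=camera('scene');crop(p,320,120,400,220,6,'pics/s12c.png')"
```

```text
time_s: 23.82
tcp_pos: [510.2, -207.7, 133.3]
tcp_rot: [180.0, -0.0, 139.2]
ft_force: [0.3, 0.1, -0.2]
width: -0.0
t 23.82 pos [ 510.2 -207.7  133.3] rot [ 1.8000e+02 -1.0000e-02  1.3921e+02] F [ 0.3  0.1 -0.2] w -0.0 j [-28.   8.  88.   0.  84. -77.]
S [  3.8   0.  133.3] F tool [-0.1  0.3  0.2] M [-0.01 -0.07 -0.04]
```

View pics/s12c.png

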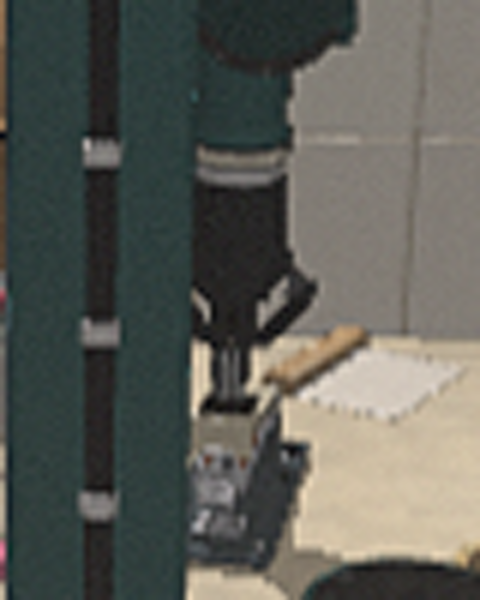

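```bash
python3 -m pendant '[{"ax":0,"ay":0,"az":0,"tx":0.6,"ty":0,"tz":0.4,"fingers":255},{"ax":0,"ay":0,"az":0,"tx":0.6,"ty":0,"tz":0.5,"fingers":255},{"ax":0,"ay":0,"az":0,"tx":0.5,"ty":0,"tz":0.5,"fingers":255},{"ax":0,"ay":0,"az":0,"tx":0,"ty":0,"tz":0,"fingers":255},{"ax":0,"ay":0,"az":0,"tx":0,"ty":0,"tz":0,"fingers":255}]' >/dev/null;python3 q.py;python3 -m pendant '[{"ax":0,"ay":0,"az":0,"tx":0,"ty":0,"tz":0.2,"fingers":255},{"ax":0,"ay":0,"az":0,"tx":0,"ty":0,"tz":0,"fingers":255},{"ax":0,"ay":0,"az":0,"tx":0,"ty":0,"tz":0,"fingers":255}]' >/dev/null;python3 q.py
```

```text
t 24.5 pos [ 497.3 -196.6  119.2] rot [ 1.8000e+02 -2.0000e-02  1.3921e+02] F [-0.   0.1 -0.2] w -0.003 j [-28.   6.  91.   0.  82. -77.]
S [ 20.8   0.  119.2] F tool [0.1 0.  0.2] M [-0.01 -0.09 -0.05]
t 24.88 pos [ 497.4 -196.7  117.2] rot [ 1.8000e+02 -1.0000e-02  1.3921e+02] F [0.5 0.5 0.1] w -0.004 j [-28.   7.  92.   0.  82. -77.]
S [ 20.6   0.  117.2] F tool [-0.1  0.7 -0.1] M [-0.   -0.03 -0.01]
```

```bash
python3 -m pendant '[{"ax":0,"ay":0,"az":0,"tx":0,"ty":0,"tz":0.2,"fingers":255},{"ax":0,"ay":0,"az":0,"tx":0,"ty":0,"tz":0,"fingers":255},{"ax":0,"ay":0,"az":0,"tx":0,"ty":0,"tz":0,"fingers":255}]' >/dev/null;python3 q.py;python3 -m pendant '[{"ax":0,"ay":0,"az":0,"tx":0,"ty":0,"tz":0.15,"fingers":255},{"ax":0,"ay":0,"az":0,"tx":0,"ty":0,"tz":0,"fingers":255},{"ax":0,"ay":0,"az":0,"tx":0,"ty":0,"tz":0,"fingers":255}]' >/dev/null;python3 q.py
```

```text
t 25.25 pos [ 497.5 -196.7  115.8] rot [1.7999e+02 3.0000e-02 1.3921e+02] F [-0.3 -0.   4.2] w -0.001 j [-28.   7.  92.   0.  82. -77.]
S [ 20.6  -0.  115.8] F tool [ 0.2 -0.2 -4.2] M [0.11 0.18 0.01]
t 25.62 pos [ 497.5 -196.7  115.4] rot [1.7998e+02 5.0000e-02 1.3921e+02] F [-3.   1.8  8.1] w 0.002 j [-28.   7.  92.   0.  82. -77.]
S [ 20.5  -0.  115.4] F tool [ 3.4 -0.6 -8.1] M [0.27 0.51 0.02]
```

```bash
python3 -m pendant '[{"ax":0,"ay":0,"az":0,"tx":0,"ty":0,"tz":0.1,"fingers":255},{"ax":0,"ay":0,"az":0,"tx":0,"ty":0,"tz":0,"fingers":255}]' >/dev/null;python3 q.py;python3 -m pendant '[{"ax":0,"ay":0,"az":0,"tx":0,"ty":0,"tz":0.1,"fingers":255},{"ax":0,"ay":0,"az":0,"tx":0,"ty":0,"tz":0,"fingers":255}]' >/dev/null;python3 q.py;python3 -m pendant '[{"ax":0,"ay":0,"az":0,"tx":0,"ty":0,"tz":0.1,"fingers":255},{"ax":0,"ay":0,"az":0,"tx":0,"ty":0,"tz":0,"fingers":255}]' >/dev/null;python3 q.py
```

```text
t 25.88 pos [ 497.5 -196.7  115.2] rot [1.7998e+02 7.0000e-02 1.3922e+02] F [-4.4  2.8 11.4] w -0.002 j [-28.   7.  92.   0.  82. -77.]
S [ 2.060e+01 -1.000e-01  1.152e+02] F tool [  5.1  -0.7 -11.4] M [0.43 0.87 0.01]
t 26.12 pos [ 497.5 -196.7  115.2] rot [1.7998e+02 9.0000e-02 1.3922e+02] F [-5.6  2.6 15.3] w -0.003 j [-28.   7.  92.   0.  82. -77.]
S [ 2.050e+01 -1.000e-01  1.152e+02] F tool [  5.9  -1.7 -15.3] M [ 0.6   1.08 -0.01]
t 26.38 pos [ 497.6 -196.7  115.1] rot [1.7998e+02 1.1000e-01 1.3922e+02] F [-7.7  3.7 20. ] w 0.002 j [-28.   7.  92.  -0.  81. -77.]
S [ 2.050e+01 -1.000e-01  1.151e+02] F tool [  8.2  -2.3 -20. ] M [0.69 1.33 0.  ]
```

```bash
python3 -m pendant '[{"ax":0,"ay":0,"az":0,"tx":0,"ty":0,"tz":-0.4,"fingers":255},{"ax":0,"ay":0,"az":0,"tx":0,"ty":0,"tz":0,"fingers":255}]' >/dev/null;python3 q.py; python3 -c "
from h import *
p,d=camera('scene');crop(p,335,160,395,220,10,'pics/s13c.png')"
```

```text
t 26.62 pos [ 497.8 -196.9  115.5] rot [1.7997e+02 1.0000e-01 1.3921e+02] F [-1.4  0.7  5.8] w -0.0 j [-28.   7.  92.   0.  82. -77.]
S [ 2.020e+01 -1.000e-01  1.155e+02] F tool [ 1.6 -0.4 -5.8] M [ 0.12  0.12 -0.01]
```

View pics/s13c.png

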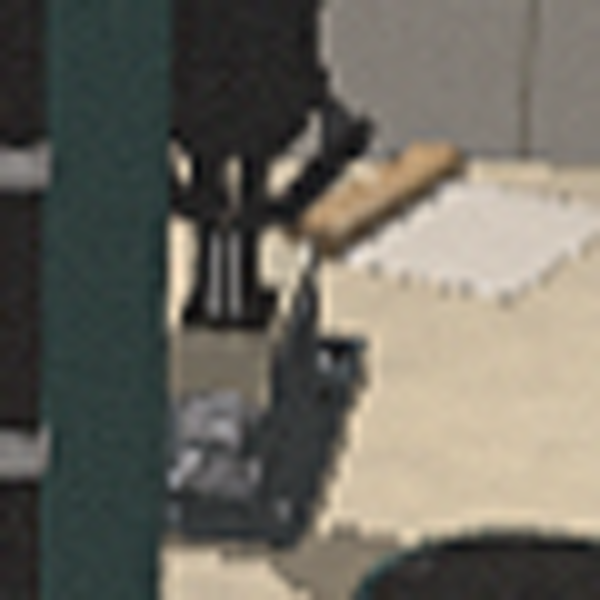

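```bash
python3 -m pendant '[{"ax":0,"ay":0,"az":0,"tx":0,"ty":0,"tz":-2,"fingers":255},{"ax":0,"ay":0,"az":0,"tx":3,"ty":0,"tz":-5,"fingers":255},{"ax":0,"ay":0,"az":0,"tx":5,"ty":0,"tz":-5,"fingers":255},{"ax":0,"ay":0,"az":0,"tx":5,"ty":0,"tz":-4,"fingers":255},{"ax":0,"ay":0,"az":0,"tx":4,"ty":0,"tz":0,"fingers":255},{"ax":0,"ay":0,"az":0,"tx":0,"ty":0,"tz":0,"fingers":255}]' >/dev/null; python3 - <<'E'
from h import *
ds=[]
for i in range(3):
    p,d=camera("top");ds.append(np.where(d>0,d,np.nan))
d=np.nanmedian(ds,0)
crop(p,360,100,460,200,6,'pics/t14c.png')
q,_=camera('scene');crop(q,335,160,395,220,10,'pics/s14c.png')
X=cloud("top",d);S=w2S(X[100:210,360:450].reshape(-1,3))
S=S[(abs(S[:,1])<26)&(S[:,2]>50)&(S[:,2]<160)]
for lo in range(-110,65,6):
    t=S[(S[:,0]>=lo)&(S[:,0]<lo+6)]
    if len(t):
        c=t[abs(t[:,1])<18];print(lo,len(t),np.percentile(c[:,2],[10,50,90]).round(1) if len(c) else '', t[:,1].min().round(),t[:,1].max().round())
E
```

```text
-110 26 [78.1 81.2 82.6] -24.0 24.0
-104 24 [82.9 86.3 87.5] -24.0 23.0
-98 28 [85.2 87.5 88.5] -23.0 23.0
-92 30 [85.4 87.1 88.8] -23.0 23.0
-86 31 [85.3 87.4 89.4] -24.0 22.0
-80 28 [86.9 88.3 90.4] -22.0 24.0
-74 31 [86.1 88.  89.5] -23.0 23.0
-68 29 [87.1 88.5 90.9] -24.0 22.0
-62 31 [87.6 89.4 90.8] -24.0 23.0
-56 32 [87.2 88.9 89.9] -23.0 23.0
-50 29 [88.1 89.4 91.6] -24.0 22.0
-44 30 [88.1 89.9 92.5] -24.0 24.0
-38 33 [89.2 90.3 91.6] -24.0 23.0
-32 27 [88.2 90.8 92.4] -23.0 23.0
-26 21 [91.3 97.6 99.7] -24.0 22.0
-20 34 [ 98.   99.6 101. ] -24.0 24.0
-14 29 [ 97.2  99.6 102. ] -23.0 23.0
-8 30 [ 98.8 100.2 101.6] -24.0 22.0
-2 32 [ 98.5 100.7 101.7] -24.0 24.0
4 31 [ 99.5 100.7 102.4] -23.0 23.0
10 30 [ 99.5 100.8 102.1] -23.0 23.0
16 27 [ 99.8 101.5 103.2] -24.0 22.0
22 36 [ 99.6 102.6 104.1] -24.0 23.0
28 36 [ 93.5  97.8 102.2] -23.0 22.0
34 29 [92.6 94.7 96.5] -23.0 22.0
40 55 [64.5 79.3 95. ] -24.0 23.0
46 15 [65.  69.2 71.3] -13.0 9.0
52 5 [63.5 66.8 69.4] -13.0 -4.0
```

View pics/t14c.png

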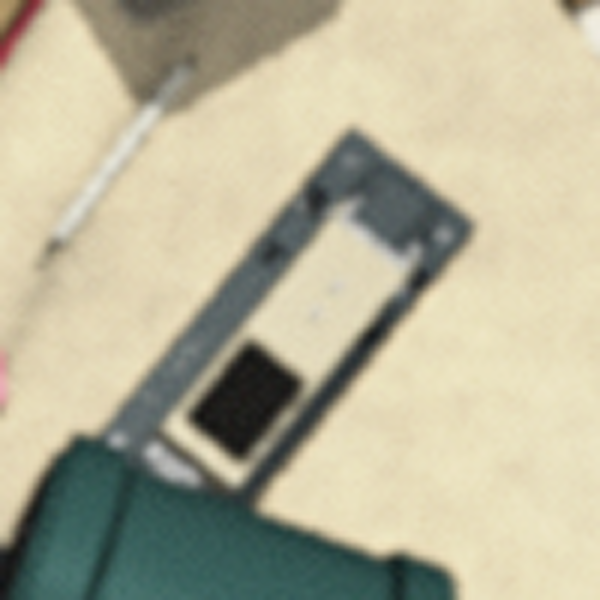

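View pics/s14c.png

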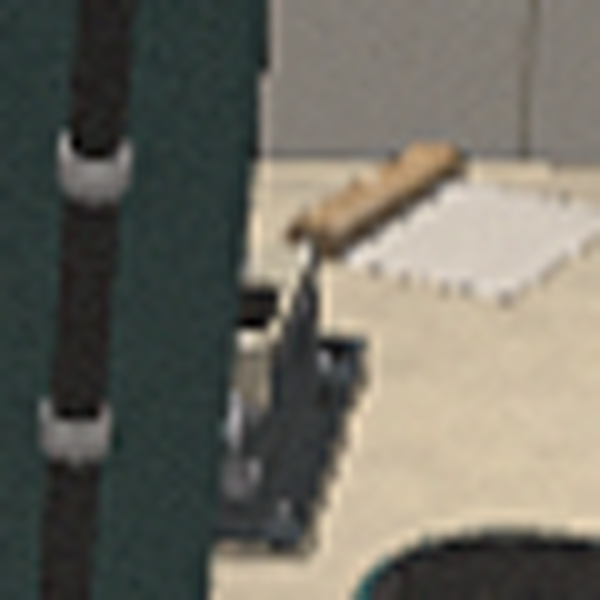

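```bash
python3 q.py; python3 -c "
from h import *
delta(S2w([21.5,0,119])[0],[180,0,139.3])"
```

```text
t 27.62 pos [374.3 -90.6 266.9] rot [-1.7996e+02 -1.0000e-01  1.3918e+02] F [ 0.2 -1.   0.5] w -0.001 j [-22. -17.  96.  -0. 101. -71.]
S [ 1.831e+02 -2.000e-01  2.669e+02] F tool [-0.8 -0.7 -0.5] M [0.   0.02 0.01]
turn [-0.04 -0.1  -0.12] shift after turn cm [-1.616e+01 -1.000e-02  1.479e+01] before turn [-16.19   0.03  14.76]
```

```bash
python3 -m pendant '[{"ax":0,"ay":0,"az":0,"tx":-5,"ty":0,"tz":1,"fingers":255},{"ax":0,"ay":0,"az":0,"tx":-5,"ty":0,"tz":3,"fingers":255},{"ax":0,"ay":0,"az":0,"tx":-4,"ty":0,"tz":4,"fingers":255},{"ax":0,"ay":0,"az":0,"tx":-2,"ty":0,"tz":3,"fingers":255},{"ax":0,"ay":0,"az":0,"tx":0,"ty":0,"tz":2.5,"fingers":255},{"ax":0,"ay":0,"az":0,"tx":0,"ty":0,"tz":0.8,"fingers":255},{"ax":0,"ay":0,"az":0,"tx":0,"ty":0,"tz":0,"fingers":255},{"ax":0,"ay":0,"az":0,"tx":0,"ty":0,"tz":0,"fingers":255}]' >/dev/null;python3 q.py
```

```text
t 28.62 pos [ 495.8 -195.1  126.4] rot [1.7996e+02 1.4000e-01 1.3921e+02] F [-0.3 -0.4 -0. ] w 0.0 j [-28.   6.  91.   0.  83. -77.]
S [ 22.9  -0.2 126.4] F tool [-0.1 -0.5  0. ] M [-0.02  0.03 -0.  ]
```

```bash
python3 -m pendant '[{"ax":0,"ay":0,"az":0,"tx":0,"ty":0,"tz":0.5,"fingers":255},{"ax":0,"ay":0,"az":0,"tx":0,"ty":0,"tz":0.4,"fingers":255},{"ax":0,"ay":0,"az":0,"tx":0,"ty":0,"tz":0,"fingers":255},{"ax":0,"ay":0,"az":0,"tx":0,"ty":0,"tz":0,"fingers":255}]' >/dev/null;python3 q.py;python3 -m pendant '[{"ax":0,"ay":0,"az":0,"tx":0,"ty":0,"tz":0.2,"fingers":255},{"ax":0,"ay":0,"az":0,"tx":0,"ty":0,"tz":0.2,"fingers":255},{"ax":0,"ay":0,"az":0,"tx":0,"ty":0,"tz":0,"fingers":255},{"ax":0,"ay":0,"az":0,"tx":0,"ty":0,"tz":0,"fingers":255}]' >/dev/null;python3 q.py
```

```text
t 29.12 pos [ 495.  -194.6  116.1] rot [179.99  -0.   139.21] F [-0.3  1.  -0.9] w 0.0 j [-28.   6.  92.   0.  82. -77.]
S [ 23.8  -0.  116.1] F tool [0.8 0.6 0.9] M [0.   0.01 0.03]
t 29.62 pos [ 495.2 -194.7  115.3] rot [1.7998e+02 7.0000e-02 1.3922e+02] F [-6.   2.6 12.9] w -0.0 j [-28.   6.  92.   0.  82. -77.]
S [ 2.360e+01 -1.000e-01  1.153e+02] F tool [  6.2  -2.  -12.9] M [0.58 0.92 0.  ]
```

```bash
python3 -m pendant '[{"ax":0,"ay":0,"az":0,"tx":0.15,"ty":0,"tz":0.1,"fingers":255},{"ax":0,"ay":0,"az":0,"tx":0,"ty":0,"tz":0,"fingers":255},{"ax":0,"ay":0,"az":0,"tx":0,"ty":0,"tz":0,"fingers":255}]' >/dev/null;python3 q.py;python3 -m pendant '[{"ax":0,"ay":0,"az":0,"tx":0,"ty":0,"tz":0.15,"fingers":255},{"ax":0,"ay":0,"az":0,"tx":0,"ty":0,"tz":0,"fingers":255},{"ax":0,"ay":0,"az":0,"tx":0,"ty":0,"tz":0,"fingers":255}]' >/dev/null;python3 q.py
```

```text
t 30.0 pos [ 495.1 -194.6  115.4] rot [179.97   0.3  139.21] F [-3.3 -0.1 14. ] w -0.0 j [-28.   6.  92.  -0.  81. -77.]
S [ 2.370e+01 -1.000e-01  1.154e+02] F tool [  2.4  -2.2 -14. ] M [0.23 0.7  0.01]
t 30.38 pos [ 495.2 -194.6  115.2] rot [179.96   0.32 139.22] F [-5.   1.8 19. ] w 0.006 j [-28.   6.  92.  -0.  81. -77.]
S [ 2.370e+01 -1.000e-01  1.152e+02] F tool [  4.8  -1.9 -19. ] M [0.38 1.16 0.03]
```

```bash
python3 -m pendant '[{"ax":0,"ay":0,"az":0,"tx":0.1,"ty":0,"tz":0.08,"fingers":255},{"ax":0,"ay":0,"az":0,"tx":0,"ty":0,"tz":0,"fingers":255},{"ax":0,"ay":0,"az":0,"tx":0,"ty":0,"tz":0,"fingers":255}]' >/dev/null;python3 q.py;python3 -m pendant '[{"ax":0,"ay":0,"az":0,"tx":0.05,"ty":0,"tz":0.08,"fingers":255},{"ax":0,"ay":0,"az":0,"tx":0,"ty":0,"tz":0,"fingers":255},{"ax":0,"ay":0,"az":0,"tx":0,"ty":0,"tz":0,"fingers":255}]' >/dev/null;python3 q.py
```

```text
t 30.75 pos [ 495.1 -194.6  115.2] rot [179.95   0.47 139.21] F [-5.7  1.2 20.9] w 0.0 j [-28.   6.  92.  -0.  81. -77.]
S [ 2.380e+01 -1.000e-01  1.152e+02] F tool [  4.9  -2.8 -20.9] M [ 0.28  0.97 -0.03]
t 31.12 pos [ 495.1 -194.5  115.1] rot [179.94   0.55 139.21] F [-4.4  0.6 22.7] w -0.006 j [-28.   6.  93.  -0.  81. -77.]
S [ 2.380e+01 -1.000e-01  1.151e+02] F tool [  3.5  -2.4 -22.8] M [0.15 1.1  0.05]
```

```bash
python3 -m pendant '[{"ax":0,"ay":0,"az":0,"tx":0,"ty":0,"tz":0.08,"fingers":255},{"ax":0,"ay":0,"az":0,"tx":0,"ty":0,"tz":0,"fingers":255},{"ax":0,"ay":0,"az":0,"tx":0,"ty":0,"tz":0,"fingers":255},{"ax":0,"ay":0,"az":0,"tx":0,"ty":0,"tz":0,"fingers":255},{"ax":0,"ay":0,"az":0,"tx":0,"ty":0,"tz":0,"fingers":255},{"ax":0,"ay":0,"az":0,"tx":0,"ty":0,"tz":0,"fingers":255},{"ax":0,"ay":0,"az":0,"tx":0,"ty":0,"tz":0,"fingers":255},{"ax":0,"ay":0,"az":0,"tx":0,"ty":0,"tz":0,"fingers":255}]' >/dev/null;python3 q.py; python3 -c "
from h import *
for k in range(3):print(state()['tau'].round(2))
p,d=camera('scene');crop(p,335,160,395,220,10,'pics/s15c.png')
"
```

```text
t 32.12 pos [ 495.1 -194.6  115. ] rot [179.94   0.57 139.21] F [-7.3  1.9 25.6] w 0.003 j [-28.   6.  93.  -0.  81. -77.]
S [ 2.38e+01 -1.00e-01  1.15e+02] F tool [  6.5  -3.3 -25.6] M [0.35 1.2  0.05]
[ 4.800e-01 -2.102e+01 -2.071e+01  5.100e-01 -2.300e+00  1.000e-02]
[ 4.800e-01 -2.102e+01 -2.071e+01  5.100e-01 -2.300e+00  1.000e-02]
[ 4.800e-01 -2.102e+01 -2.071e+01  5.100e-01 -2.300e+00  1.000e-02]
```

View pics/s15c.png

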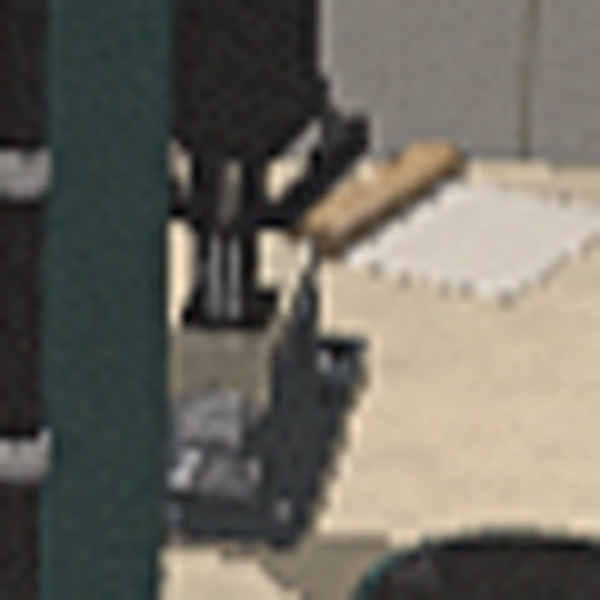

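```bash
python3 -m pendant '[{"ax":0,"ay":0,"az":0,"tx":0.2,"ty":0,"tz":0.1,"fingers":255},{"ax":0,"ay":0,"az":0,"tx":0,"ty":0,"tz":0,"fingers":255},{"ax":0,"ay":0,"az":0,"tx":0,"ty":0,"tz":0,"fingers":255}]' >/dev/null;python3 q.py;python3 -m pendant '[{"ax":0,"ay":0,"az":0,"tx":0.2,"ty":0,"tz":0.03,"fingers":255},{"ax":0,"ay":0,"az":0,"tx":0,"ty":0,"tz":0,"fingers":255},{"ax":0,"ay":0,"az":0,"tx":0,"ty":0,"tz":0,"fingers":255}]' >/dev/null;python3 q.py
```

```text
t 32.55 pos [ 492.5 -192.3  108.1] rot [179.94   0.26 139.19] F [ 0.7 -0.  -0.1] w 0.0 j [-27.   6.  93.  -0.  80. -77.]
S [ 2.720e+01 -1.000e-01  1.081e+02] F tool [-0.5  0.4  0.1] M [-0.05 -0.11 -0.02]
t 32.92 pos [ 491.8 -191.6  107.9] rot [179.95   0.38 139.2 ] F [ 2.8 -2.3  6.1] w 0.001 j [-27.   6.  93.  -0.  80. -77.]
S [ 28.2  -0.2 107.9] F tool [-3.7  0.  -6.1] M [-0.49 -0.41  0.  ]
```

It snapped over at roughly 27 N. TCP z is now 108, which puts the pad top at 94, the shut height. I'll lift off and check.

```bash
python3 -m pendant '[{"ax":0,"ay":0,"az":0,"tx":-0.1,"ty":0,"tz":0.1,"fingers":255},{"ax":0,"ay":0,"az":0,"tx":0,"ty":0,"tz":0,"fingers":255}]' >/dev/null;python3 q.py; python3 -m pendant '[{"ax":0,"ay":0,"az":0,"tx":0,"ty":0,"tz":-2,"fingers":255},{"ax":0,"ay":0,"az":0,"tx":3,"ty":0,"tz":-5,"fingers":255},{"ax":0,"ay":0,"az":0,"tx":5,"ty":0,"tz":-5,"fingers":255},{"ax":0,"ay":0,"az":0,"tx":5,"ty":0,"tz":-4,"fingers":255},{"ax":0,"ay":0,"az":0,"tx":4,"ty":0,"tz":0,"fingers":255},{"ax":0,"ay":0,"az":0,"tx":0,"ty":0,"tz":0,"fingers":255},{"ax":0,"ay":0,"az":0,"tx":0,"ty":0,"tz":0,"fingers":255}]' >/dev/null; python3 - <<'E'
from h import *
ds=[]
for i in range(3):
    p,d=camera("top");ds.append(np.where(d>0,d,np.nan))
d=np.nanmedian(ds,0);cv2.imwrite("pics/t16.png",p)
X=cloud("top",d);S=w2S(X[100:210,360:450].reshape(-1,3))
S=S[(abs(S[:,1])<18)&(S[:,2]>50)&(S[:,2]<160)]
a=S[(S[:,0]>-98)&(S[:,0]<-32)];c=np.polyfit(a[:,0],a[:,2],1);print("plate slope rad",c)
a=S[(S[:,0]>-18)&(S[:,0]<26)];print("pad",np.polyfit(a[:,0],a[:,2],1),a[:,2].mean())
a=S[(S[:,0]>34)&(S[:,0]<39)];print("front plate z",np.median(a[:,2]))
E
```

```text
t 33.17 pos [ 491.9 -191.6  107.8] rot [179.96   0.26 139.21] F [-1.3 -0.3 12.6] w -0.0 j [-27.   6.  93.  -0.  80. -77.]
S [ 28.1  -0.2 107.8] F tool [  0.7  -1.1 -12.6] M [-0.05  0.18  0.01]
plate slope rad [-4.96072208e-03  8.59212461e+01]
pad [-3.17329685e-03  9.41459363e+01] 94.13328144390746
front plate z 86.54585352080291
```

View pics/t16.png

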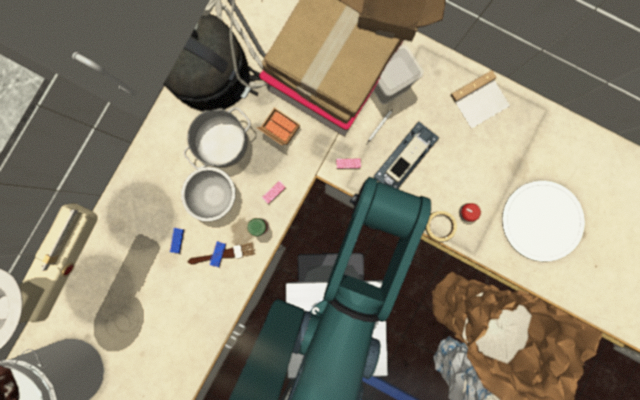

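The rail stays shut with the tool off it: plate level at z 86, pad at z 94. The tape at (440,228), timer at (470,212) and jar at (257,227) are where they were at the start. I'm handing in.

```bash
python3 -c "
from station import *
print(job_done())"
```

```text
the job is handed in; nothing more can be done
None
```

The strip is loaded and the top rail is caught shut. I handed the job in at about 34 s. `job_done()` gives no verdict, so the results below come from my own checks.

- **Loading:** I gripped the loose copper strip near its front end. I slid it over the nose against the follower, which pushed back with about 3 to 8 N, until it met the hard stop. I then lowered it to the channel floor and let go. The stapler sits about 25 mm farther back on its plate than drawn.
- **Strip check, rail still open:** the strip's top was at z 78.4, so its underside is at about 62. Its middle was at x -16 and y about -1.3, it was level, and the nose wall was in front of it. I could not see it again once the rail was shut.
- **Rail check:** with the tool lifted off, the rail's plate was level within about 0.005 rad at z 86, and the pad was at z 94.
- **Other things on the worktop:** the tape, timer and jar are at the same pixels as at the start.
- **Disagreement:** the catch needed more force than the task said. It did not give at 10 to 20 N, nor on a first press that I backed off at about 20 N. It snapped over just above the last reading, 25.6 N downward with about 7 N sideways. That is over the suggested 15 N but under the 40 N limit. I did not find out why.

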